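# Tip the ball knobs into the wash basket and fit its lid

### The arm

A 7-joint arm with a two-finger parallel gripper is mounted at the origin on the work surface. World frame = base frame: x ahead of the robot, y to its left, z up, the work surface at z = 0. Lengths are in m, angles in rad, forces in N, time in s.
With the tool pointing down it reaches from about 0.425 to 0.825 m from the base axis. Payload 3.6 kg.
Tool frame: the origin (TCP) lies where the fingers leave the gripper's body, on its centre line; the fingertips stand 73 mm ahead of it and the grasp point (between the pads) lies 54 mm ahead of it; x points along the fingers, y is the direction in which the jaws open and shut, and the axes are right-handed (so a half turn about x gives the same grasp; the last joint's range is limited). The gripper opens to 85 mm and grips with 20 to 120 N. Pads are 22 mm wide; open, the fingers measure 114 mm over their backs; the gripper's body (76 mm by 85 mm) begins 54 mm behind the grasp point. The pads swing forward as they close: fully open they stand 13 mm farther back than shut.
Start: joints at [1.288, 0.615, -0.013, 1.423, 0.008, 1.103, -0.04], TCP at [0.165, -0.629, 0.304] pointing down, gripper open.
Joint ranges: [-3.12, 3.12], [-0.3, 2.06], [-1.34, 1.32], [0.26, 2.42], [-1.36, 4.5], [0.01, 1.98], [-2.84, 2.84]. Speed limits (rad/s): [2.79, 2.79, 3.14, 3.14, 3.14, 3.14, 3.14].

### API

Orientations are given as a unit quaternion [x, y, z, w].
In Python, from station import arm, snapshot, camera_info, ticket gives the robot as it stands. Calls block until the motion is done:
- arm.movep(position, orientation): joint-space move of the TCP to a pose.
- arm.line_to(position, velocity=0.15, ori=None): straight line of the TCP; ori=None keeps the orientation; velocity is the mean speed in m/s.
- arm.move_j(angles): joint-space move.
- arm.move_gripper(opening, effort=None): opening from 0.0 (shut) to 1.0 (fully open); effort is the grip in N (None keeps the last); returns when the fingers have stopped.
- arm.pause(seconds).
- arm.ik(position, orientation): joint angles nearest the present ones, or None.
- snapshot(name): name is "scene" or "top" or "wrist"; returns the picture (384x512x3 uint8, blue, green, red); there is no depth.
- camera_info(name): a dict with "fx", "fy", "cx", "cy" (pixels), "dist_coeffs" ([k1, k2, p1, p2, k3] as OpenCV has them; the pictures are not rectified), "R" (3x3) and "t" (3): a world point X has camera coordinates R X + t; the wrist camera has in their place "T_tool_cam" (4x4, takes a point from camera to tool coordinates, whose origin is the TCP and whose axes are the tool frame's). Camera axes: x right, y down, z forward; pixel columns grow to the right and rows downward; lengths in m; the calibration is good to about 2 mm. A picture is of the moment at which its call begins: read the wrist's pose just before it. camera_info takes no time and is no camera call.
A pose or a line that the arm cannot do raises arm.MotionError and nothing moves.
- ticket.finish_job(): hands the job in, once; it reports no verdict.
Readings, each from a call of its own:
- arm.read_time(): time.
- arm.read_joint_positions(): joint angles.
- arm.read_dq(): joint speeds.
- arm.read_effort(): joint torques, N m.
- arm.read_tool_pos(): TCP position.
- arm.read_eef_rot(): TCP orientation.
- arm.read_ft_force(): force on the tool from outside, world axes, zero at the start.
- arm.read_wrist_torque(): the same for the moment, N m.
- arm.read_opening(): opening from 0.0 (shut) to 1.0 (fully open).
Only numpy, scipy, OpenCV 4.12 (cv2) and the standard library are available. Lean on these libraries where they do the work, as an engineer would, in place of code of your own. Each camera call takes 0.05 s, during which the arm holds its last target.

### The job

Lift the white jug, turn it so that its spout faces the wire wash basket, and tip all six ball knobs over the spout into the basket; then stand the jug upright on the bench again. After that close the basket with its loose lid: hook the lid's back edge under the lip along the basket's back while its front is still raised, then swing the front down until the lid lies flat and square on the rim, and let go. Leave the oil bottle, the yellow bin and the spanner where they are.

Things in the scene. Friction and masses are not known exactly. Their poses are not given: they have to be found in the camera images.
- jug: White plastic measuring jug with a blue handle, sizes in mm: 120 tall, outside radius 44 at the foot, 56 at the rim, walls 3, floor 4; 0.16 kg. Origin: centre of the underside; z up, spout at +x, handle at -x. It stands right or left of the basket, spout pointing roughly away from the robot (yaw within 0.5 rad of 0), six loose knobs on its floor.
- jug_spout (a point): Pouring edge: tip of the jug's spout, 80 mm from the jug's axis at rim height 120. Below it the wall flares 6 degrees up to mid height and about 24 degrees above; the knobs roll freely and all are out when the jug is held tipped by about 100 degrees.
- jug_handle (a point): Upper outer corner of the handle loop (jug x -95, z 98 mm), a place to pinch from above or tilted from behind. The loop is a bar 20 mm wide along jug y: upright grip 14 thick, centre x -97, z 30 to 112; level top bar 14 thick at z 105; bottom bar at z 37; opening between grip and jug wall about 35.
- basket: Stainless wire wash basket in a low tray (200 x 250, 16 high; mm), fixed to the bench. Origin: centre of the underside, on the bench; x towards its back (away from the robot, yaw within 0.25 rad of 0), z up. Basket outside 164 (x) by 210 (y), inside 156 x 184 between the side rims; inner floor z 22; flat rim at z 100.
- basket_mouth (a point): Centre of the basket's mouth in the plane of the rim, 100 mm above the bench. Front stop: a low strip standing on the front rim, inner face 79 mm in front of this point, 9 mm high. The side rims are plain.
- basket_lip (a point): Middle of the free edge of the lip along the basket's back, at its underside: basket x 64, z 113 mm, 13 above the rim. The lip is 3 thick (top z 116), runs the full width, and is bent forward from a back plate whose inner face is at x 80. The 150 long lid thus has 9 mm play front to back and cannot drop straight in.
- lid: Loose lid: stainless wire-mesh plate 150 (x) by 196 (y), 5 thick (mm), 0.26 kg, lying flat on the bench, handle up, across the basket from the jug. Origin: centre of the underside; x towards its back edge (plain, goes under the lip), z up; yaw within 0.4 rad of 0. The front edge (x -75) has a turned-up flange to z 16.
- lid_back (a point): Middle of the lid's plain back edge, at half thickness (lid x 75, z 2.5 mm).
- lid_handle (a point): Centre of the lid's red bar handle (lid x 0, y 0, z 30 mm): 84 long along lid y, 12 thick along lid x, from z 23 to 37, on posts at y -36 and 36. The plate's top below it is at z 5, so fingertips have 18 mm below the bar.
- oil_bottle: Bystander: red oil bottle, radius 30 mm, 170 mm tall, standing. Origin: centre of the underside.
- yellow_bin: Bystander: yellow open parts bin 110 x 150 x 60 mm with bolts in it. Origin: centre of the underside.
- spanner: Bystander: steel spanner lying flat on the bench between the robot and the basket, roughly along y.
- knob0: One of six alike turned brass ball knobs, ball of radius 10 mm with a small dark tapped hole, 0.035 kg, at first in the jug. Origin: ball centre.
- knob1: One of six alike turned brass ball knobs, ball of radius 10 mm with a small dark tapped hole, 0.035 kg, at first in the jug. Origin: ball centre.
- knob2: One of six alike turned brass ball knobs, ball of radius 10 mm with a small dark tapped hole, 0.035 kg, at first in the jug. Origin: ball centre.
- knob3: One of six alike turned brass ball knobs, ball of radius 10 mm with a small dark tapped hole, 0.035 kg, at first in the jug. Origin: ball centre.
- knob4: One of six alike turned brass ball knobs, ball of radius 10 mm with a small dark tapped hole, 0.035 kg, at first in the jug. Origin: ball centre.
- knob5: One of six alike turned brass ball knobs, ball of radius 10 mm with a small dark tapped hole, 0.035 kg, at first in the jug. Origin: ball centre.

How it is judged:
On the way, in this order (a step that is already met when the one before it is completed fails the run):
1. the jug is lifted, upright (within 20 degrees), with its spout facing the basket (mouth centre ahead of the jug's axis, at most 60 mm to the side of the line through the spout) (height (world z) of jug above 0.02 m and angle between jug's own z axis and vertical below 0.35 rad and x of basket_mouth in the frame of jug above 0.05 m and y of basket_mouth in the frame of jug between -0.06 and 0.06 m), for 0.1 s.
2. all six knobs are in the basket (x of knob0 in the frame of basket between -0.082 and 0.082 m and y of knob0 in the frame of basket between -0.105 and 0.105 m and z of knob0 in the frame of basket between 0.015 and 0.09 m and x of knob1 in the frame of basket between -0.082 and 0.082 m and y of knob1 in the frame of basket between -0.105 and 0.105 m and z of knob1 in the frame of basket between 0.015 and 0.09 m and x of knob2 in the frame of basket between -0.082 and 0.082 m and y of knob2 in the frame of basket between -0.105 and 0.105 m and z of knob2 in the frame of basket between 0.015 and 0.09 m and x of knob3 in the frame of basket between -0.082 and 0.082 m and y of knob3 in the frame of basket between -0.105 and 0.105 m and z of knob3 in the frame of basket between 0.015 and 0.09 m and x of knob4 in the frame of basket between -0.082 and 0.082 m and y of knob4 in the frame of basket between -0.105 and 0.105 m and z of knob4 in the frame of basket between 0.015 and 0.09 m and x of knob5 in the frame of basket between -0.082 and 0.082 m and y of knob5 in the frame of basket between -0.105 and 0.105 m and z of knob5 in the frame of basket between 0.015 and 0.09 m), for 0.2 s.
3. the jug stands upright on the bench, released (angle between jug's own z axis and vertical below 0.08 rad and height (world z) of jug below 0.008 m and contact force between jug and the fingers below 1 N and linear speed of jug below 0.05 m/s), for 0.2 s.
4. the lid's back edge is under the lip (at least 4 mm) while its front is still raised (lid tilted more than 4 degrees) (x of lid_back in the frame of basket between 0.068 and 0.082 m and y of lid_back in the frame of basket between -0.015 and 0.015 m and z of lid_back in the frame of basket between 0.095 and 0.113 m and angle between lid's own z axis and vertical above 0.07 rad), for 0.1 s.
At the end, for the whole second after the job is handed in: All six knobs in the basket; jug upright on the bench (within 5 degrees), released, at rest; lid flat on the rim (within 2.3 degrees), its back edge at least 4 mm under the lip and at most 15 mm off the basket's middle line sideways, released, at rest (all of step 2 and all of step 3 and x of lid_back in the frame of basket between 0.068 and 0.082 m and y of lid_back in the frame of basket between -0.015 and 0.015 m and z of lid in the frame of basket between 0.096 and 0.106 m and angle between lid's own z axis and vertical below 0.04 rad and linear speed of lid below 0.02 m/s and angle between the x axis of lid and the x axis of basket, either way round below 0.3 rad); the robot touches nothing.
It fails at once if before all the knobs are in the basket, the jug is tipped past 45 degrees with its spout not facing the basket (mouth centre more than 85 mm to the side of the spout's line) (angle between jug's own z axis and vertical above 0.79 rad and (y of basket_mouth in the frame of jug above 0.085 m or y of basket_mouth in the frame of jug below -0.085 m) and not ((x of knob0 in the frame of basket between -0.082 and 0.082 m and y of knob0 in the frame of basket between -0.105 and 0.105 m and z of knob0 in the frame of basket between 0.015 and 0.09 m) and (x of knob1 in the frame of basket between -0.082 and 0.082 m and y of knob1 in the frame of basket between -0.105 and 0.105 m and z of knob1 in the frame of basket between 0.015 and 0.09 m) and (x of knob2 in the frame of basket between -0.082 and 0.082 m and y of knob2 in the frame of basket between -0.105 and 0.105 m and z of knob2 in the frame of basket between 0.015 and 0.09 m) and (x of knob3 in the frame of basket between -0.082 and 0.082 m and y of knob3 in the frame of basket between -0.105 and 0.105 m and z of knob3 in the frame of basket between 0.015 and 0.09 m) and (x of knob4 in the frame of basket between -0.082 and 0.082 m and y of knob4 in the frame of basket between -0.105 and 0.105 m and z of knob4 in the frame of basket between 0.015 and 0.09 m) and (x of knob5 in the frame of basket between -0.082 and 0.082 m and y of knob5 in the frame of basket between -0.105 and 0.105 m and z of knob5 in the frame of basket between 0.015 and 0.09 m))).
It fails at once if a bystander is moved more than 30 mm or tipped ((distance of oil_bottle from where it was at the start of the episode above 0.03 m or angle between oil_bottle's own z axis and vertical above 0.3 rad) or (distance of yellow_bin from where it was at the start of the episode above 0.03 m or angle between yellow_bin's own z axis and vertical above 0.3 rad) or (distance of spanner from where it was at the start of the episode above 0.03 m or angle between spanner's own z axis and vertical above 0.3 rad)).
It also fails if it takes over 72 s, if anything falls off the work surface, if the arm or the gripper's body presses on something with over 40 N, if the wrist force passes 120 N, or if a joint passes its speed limit or range.

## Working session

There is one attempt and no reset: what is moved stays moved. The work goes in short steps, each a Python script; the robot and the scene stay as the last script left them, time stands still between calls to the robot, and variables do not carry over. Pictures are saved under pics/ and viewed, and the job is handed in when it is done.

```bash
mkdir -p pics; ls
python3 - <<'E'
from station import arm,snapshot,camera_info
import cv2,numpy as np
for n in("scene","top","wrist"):
    cv2.imwrite(f"pics/{n}0.png",cv2.resize(snapshot(n),None,fx=1.56,fy=1.56,interpolation=cv2.INTER_CUBIC))
    print(n,camera_info(n))
print(arm.read_time(),arm.read_tool_pos(),arm.read_eef_rot(),arm.read_opening())
E
```

```text
pics
scene {'fx': 440.60749043114515, 'fy': 440.60749043114515, 'cx': 251.02689517502483, 'cy': 187.48765902033088, 'dist_coeffs': array([-0.03944644,  0.        ,  0.        ,  0.        ,  0.        ]), 'R': array([[-0.46356508,  0.88593831,  0.01485688],
       [ 0.62652353,  0.33959136, -0.70153117],
       [-0.62655861, -0.31589716, -0.71248389]]), 't': array([ 0.28032234, -0.2825942 ,  1.67748925])}
top {'fx': 387.0468878035047, 'fy': 387.0468878035047, 'cx': 248.73788669946833, 'cy': 188.1068689420357, 'dist_coeffs': array([-0.05222883,  0.        ,  0.        ,  0.        ,  0.        ]), 'R': array([[ 0.02816666, -0.99931711, -0.02391545],
       [-0.99834549, -0.02692336, -0.0508076 ],
       [ 0.05012902,  0.02530696, -0.99842207]]), 't': array([0.00154877, 0.57026893, 0.93676272])}
wrist {'fx': 301.3961429331547, 'fy': 301.3961429331547, 'cx': 254.33459415952694, 'cy': 195.96034228274434, 'dist_coeffs': array([-0.05830897,  0.        ,  0.        ,  0.        ,  0.        ]), 'T_tool_cam': array([[ 6.01418185e-04, -2.96848741e-01,  9.54924323e-01,
        -6.95964181e-02],
       [ 9.99999784e-01,  4.32294177e-04, -4.95423628e-04,
        -2.03678450e-04],
       [-2.65742344e-04,  9.54924415e-01,  2.96848937e-01,
        -7.68542300e-02],
       [ 0.00000000e+00,  0.00000000e+00,  0.00000000e+00,
         1.00000000e+00]])}
0.15 [ 0.16501076 -0.62826349  0.30300568] [-0.7011978  -0.09124296  0.70136872 -0.08987925] 1.0004214204205806
```

View pics/scene0.png

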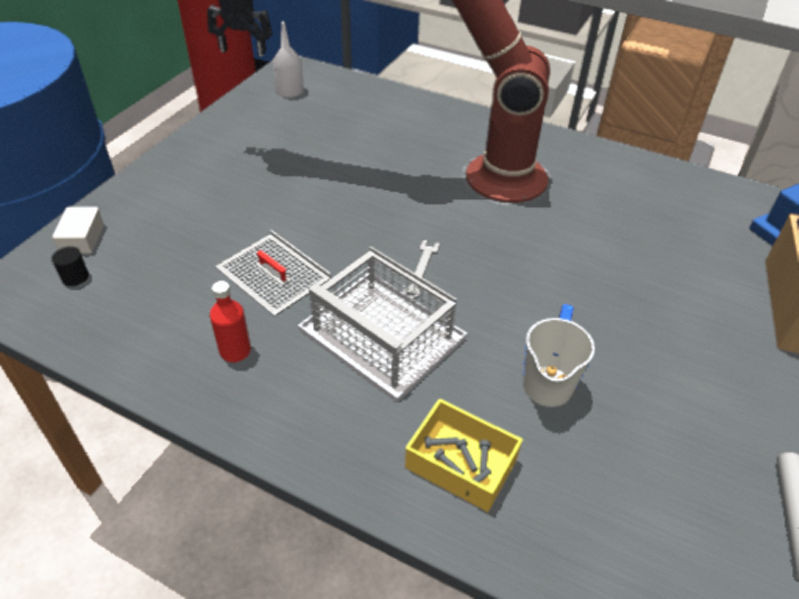

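View pics/top0.png

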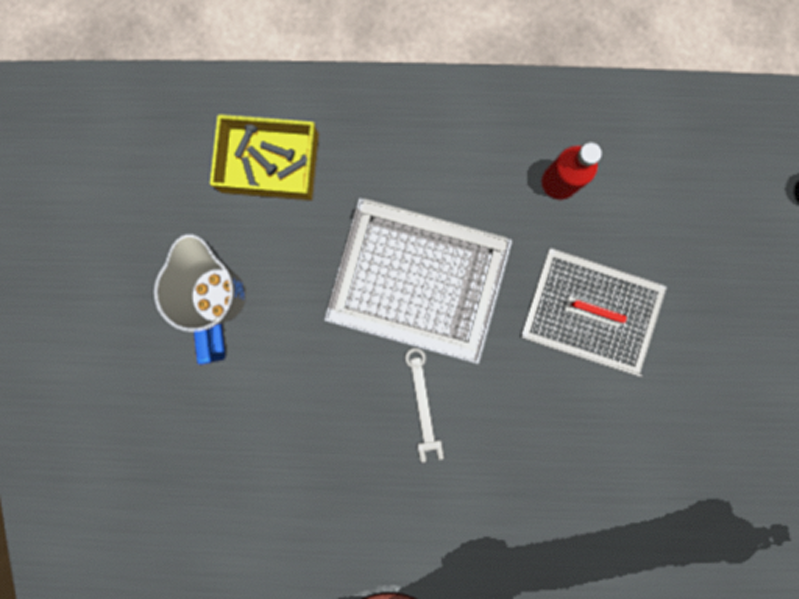

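```bash
cat > h.py <<'E'
import numpy as np,cv2
from station import arm,snapshot,camera_info,ticket
from scipy.spatial.transform import Rotation as Rn
def crop(img,u0,v0,u1,v1,s,name,grid=20):
    c=cv2.resize(img[v0:v1,u0:u1],None,fx=s,fy=s,interpolation=cv2.INTER_CUBIC)
    for u in range((u0//grid+1)*grid,u1,grid):
        cv2.line(c,(int((u-u0+.5)*s),0),(int((u-u0+.5)*s),6),(0,255,255),1);cv2.putText(c,str(u),(int((u-u0+.5)*s)-10,16),0,.35,(0,255,255),1)
    for v in range((v0//grid+1)*grid,v1,grid):
        cv2.line(c,(0,int((v-v0+.5)*s)),(6,int((v-v0+.5)*s)),(0,255,255),1);cv2.putText(c,str(v),(8,int((v-v0+.5)*s)+4),0,.35,(0,255,255),1)
    cv2.imwrite(f"pics/{name}.png",c)
def cam(n):
    c=camera_info(n);K=np.array([[c["fx"],0,c["cx"]],[0,c["fy"],c["cy"]],[0,0,1.]])
    return c,K,np.array(c["dist_coeffs"])
def pix2z(n,uv,z):
    c,K,d=cam(n)
    p=cv2.undistortPoints(np.array([[uv]],float),K,d)[0,0]
    R,t=c["R"],c["t"];o=-R.T@t;r=R.T@np.array([p[0],p[1],1])
    return o+r*(z-o[2])/r[2]
def proj(n,P):
    c,K,d=cam(n)
    return cv2.projectPoints(np.atleast_2d(np.array(P,float)),cv2.Rodrigues(c["R"])[0],np.array(c["t"]),K,d)[0][:,0]
E
python3 - <<'E'
from h import *
t=snapshot("top");s=snapshot("scene");np.save("t0.npy",t);np.save("s0.npy",s)
crop(t,90,130,190,245,6,"tj");crop(t,200,120,335,240,5.5,"tb");crop(t,325,150,435,250,7,"tl");crop(s,320,180,400,270,7,"sj")
E
```

```text
(no output)
```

View pics/tj.png

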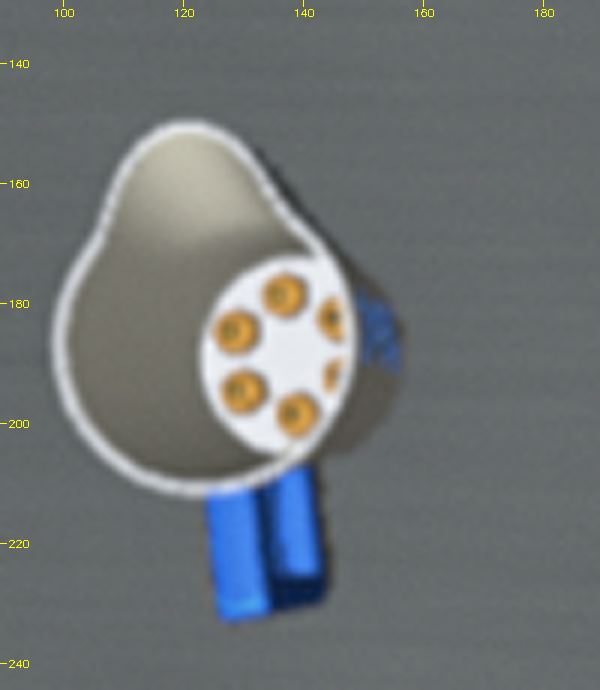

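View pics/tb.png

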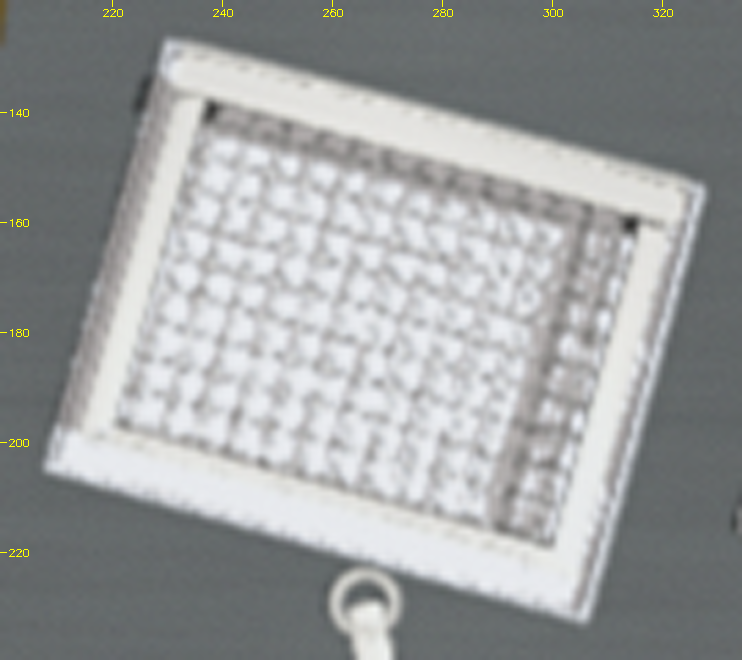

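View pics/tl.png

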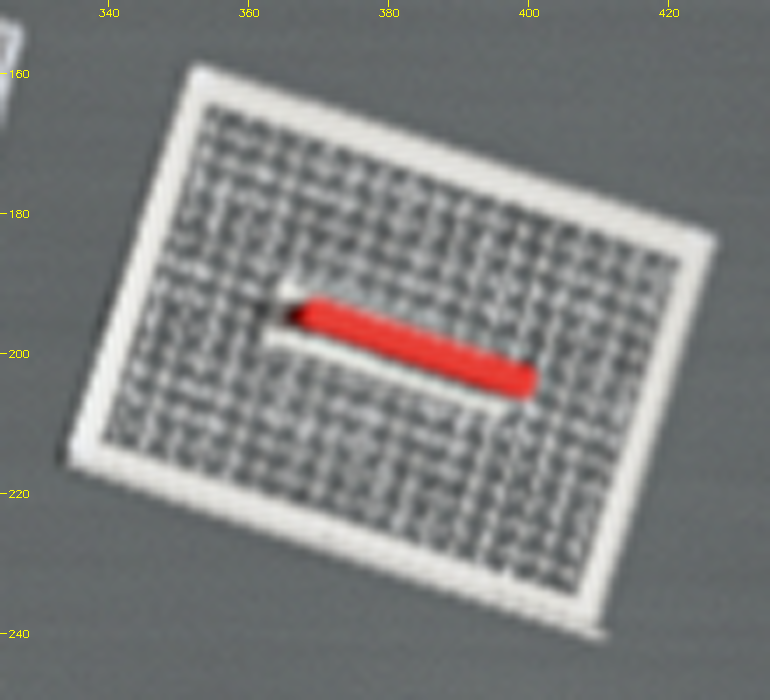

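View pics/sj.png

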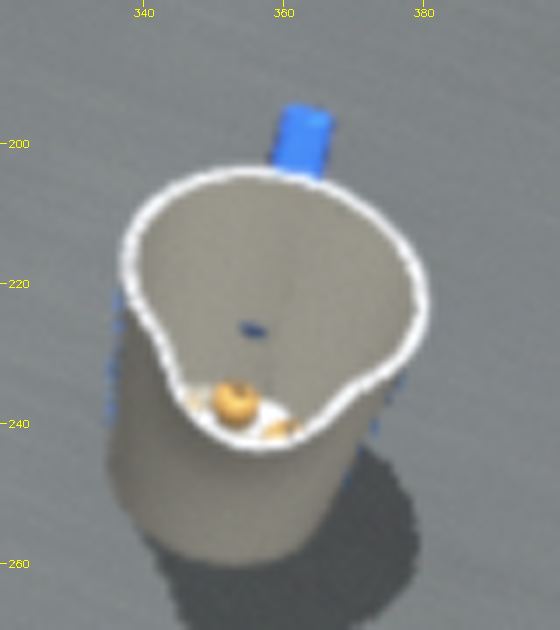

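```bash
cat > fit.py <<'E'
from h import *
from scipy.optimize import least_squares
def fit(obs,x0,pl=True):
    def f(p):
        r=[]
        for cm,P,uv in obs:
            X=Rn.from_euler('z',p[2]).apply(P)+[p[0],p[1],0]
            r+=list((proj(cm,X)[0]-uv))
        return np.array(r)
    s=least_squares(f,x0,loss='soft_l1');
    if pl: print(s.x.round(4),f(s.x).reshape(-1,2).round(1).tolist())
    return s.x
def rim(ang,z=.12,r=.056): return [r*np.cos(ang),r*np.sin(ang),z]
if __name__=="__main__":
    t='top';s='scene'
    print('jug');jug=fit([(t,[.08,0,.12],(121,149.5)),(t,[-.056,0,.12],(123,212)),(t,[-.104,.01,.112],(126.5,233)),(t,[-.104,-.01,.112],(135,231.5)),(t,[-.0,.056,.12],(99,186)),(t,[-.0,-.056,.12],(149,188)),
      (s,[.08,0,.12],(357,243.5)),(s,[-.104,-.01,.112],(361,194.5)),(s,[-.104,.01,.112],(367.5,196.5))],[.6,.3,0])
    print('basket');bk=fit([(t,[-.078,.092,.1],(220.5,197.5)),(t,[-.078,-.092,.1],(300.5,219)),(t,[.064,.105,.116],(235,137)),(t,[.064,-.105,.116],(321,160.5)),
      ],[.55,0,-.2])
    print('lid');lid=fit([(t,[.075,.098,.005],(352.5,159.5)),(t,[.075,-.098,.005],(426.5,184)),(t,[-.075,.098,.016],(334.5,215)),(t,[-.075,-.098,.016],(410,240)),(t,[0,.042,.037],(367,194.5)),(t,[0,-.042,.037],(401,204.5))],[.55,-.3,-.3])
    np.save("poses.npy",np.array([jug,bk,lid]))
    ti=np.load("t0.npy");si=np.load("s0.npy")
    def poly(p,P): return Rn.from_euler('z',p[2]).apply(np.array(P,float))+[p[0],p[1],0]
    B=lambda x0,x1,y,z:[[x0,-y,z],[x1,-y,z],[x1,y,z],[x0,y,z],[x0,-y,z]]
    sets=[(bk,B(-.078,.078,.092,.1),(0,0,255)),(bk,B(-.082,.082,.105,.1),(0,255,0)),(bk,B(.064,.083,.105,.116),(255,0,0)),(bk,B(-.1,.1,.125,.016),(0,200,255)),(lid,B(-.075,.075,.098,.005),(0,0,255)),
      (jug,[rim(a) for a in np.linspace(.8,5.5,30)],(0,0,255)),(jug,[rim(a,0,.044) for a in np.linspace(0,6.3,30)],(0,255,0)),(jug,[[-.044,0,.112],[-.104,0,.112],[-.104,0,.03]],(0,0,255)),(lid,[[0,.042,.037],[0,-.042,.037]],(255,0,0)),(jug,[[0,0,.12],[.08,0,.12]],(255,0,255))]
    for n,im in(("top",ti),("scene",si)):
        b=cv2.resize(im,None,fx=3,fy=3,interpolation=cv2.INTER_CUBIC)
        for p,P,c in sets:
            q=((proj(n,poly(p,P))+.5)*3).astype(np.int32);cv2.polylines(b,[q],False,c,1)
        if n=="top": b=b[360:760,250:1050] if 0 else b[360:760,270:1070]
        else: b=b[420:880,600:1250] if 0 else b[420:850,400:1190]
        cv2.imwrite(f"pics/ov_{n}.png",b)
E
python3 fit.py
```

```text
jug
[0.5628 0.2916 0.1392] [[-0.5, 0.5], [3.1, -1.2], [-1.5, -0.3], [-1.2, 0.3], [0.1, 2.4], [-0.5, -5.2], [-4.5, -0.5], [-0.5, -0.4], [0.2, -0.5]]
basket
[ 0.5948 -0.0313 -0.2484] [[0.3, 0.5], [-0.3, 1.6], [-2.8, -2.4], [2.9, -0.4]]
lid
[ 0.5509 -0.3084 -0.2994] [[-0.6, -1.2], [0.2, -0.4], [-0.5, 0.7], [0.2, 1.5], [0.7, -0.9], [-0.0, 0.4]]
```

View pics/ov_top.png

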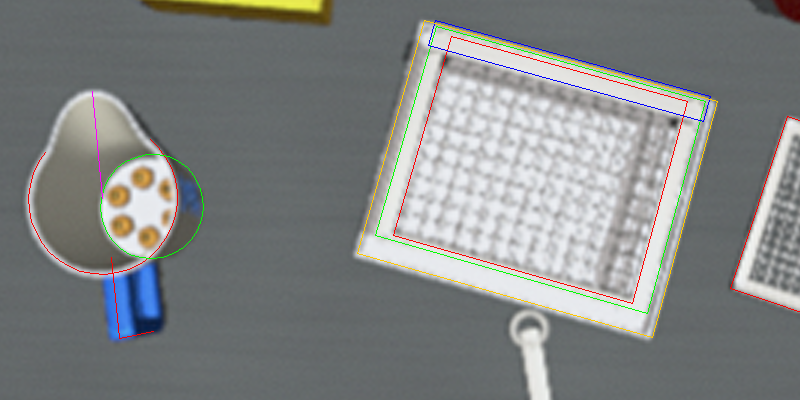

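View pics/ov_scene.png

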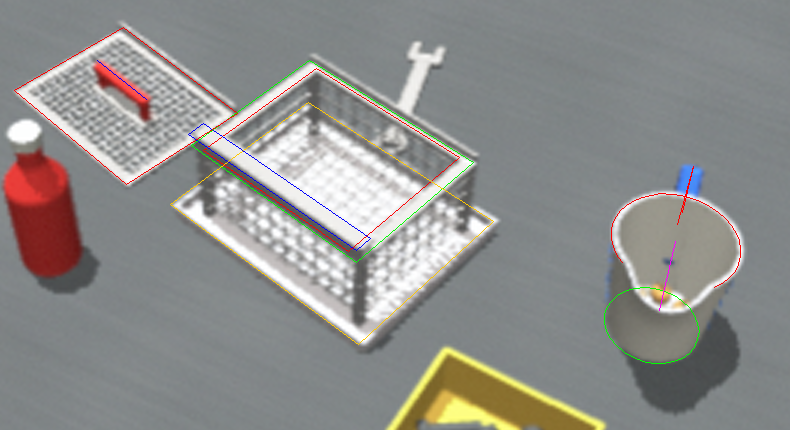

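Run:
```python
from h import *
s=np.load("s0.npy")
crop(s,185,150,310,260,6.3,"sb")
```

```text
(no output)
```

View pics/sb.png

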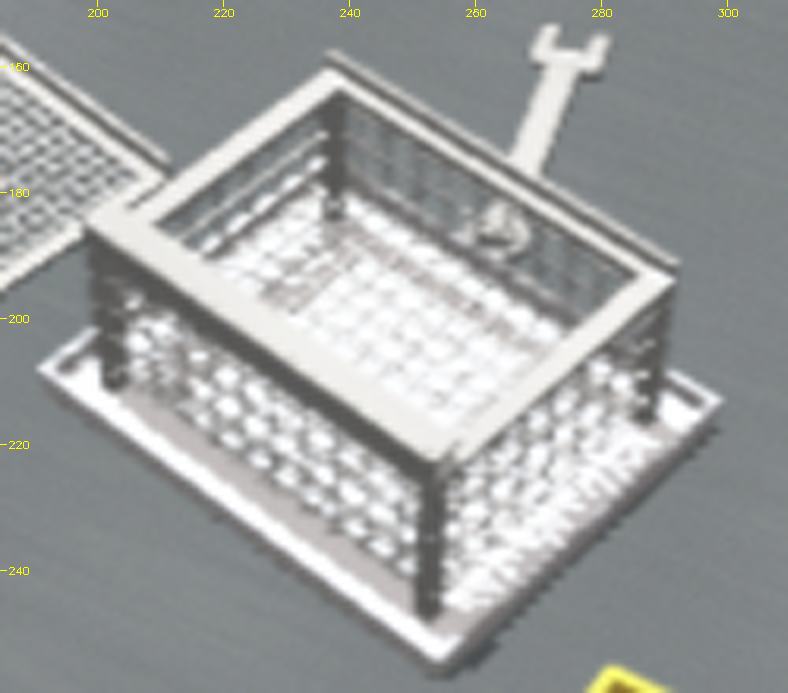

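Run:
```python
from fit import *
t='top';s='scene'
A=[(t,[-.1,.125,.016],(209,205)),(t,[-.1,-.125,.016],(306,232)),(t,[.1,.125,.016],(230,127.5)),(t,[.1,-.125,.016],(327,153.5)),
 (s,[.1,-.125,.016],(191,208)),(s,[.1,.125,.016],(255,254)),(s,[-.1,.125,.016],(299,213))]
Bq=[(s,[.083,-.105,.116],(199,184)),(s,[.083,.105,.116],(252.5,223.5)),(s,[-.0815,-.105,.109],(237,158)),(s,[-.0815,.105,.109],(292,191.5)),
 (t,[.064,.092,.114],(238,139.3)),(t,[.064,-.092,.114],(314,160)),(t,[-.078,.092,.1],(220.5,197.5)),(t,[-.078,-.092,.1],(300.5,219))]
for q in (A,Bq,A+Bq): fit(q,[.55,0,-.2])
print('lid sc')
fit([(t,[0,.042,.037],(367,194.5)),(t,[0,-.042,.037],(401,204.5)),(t,[.075,.098,.005],(352.5,159.5)),(t,[.075,-.098,.005],(426.5,184)),(t,[-.075,.098,.016],(334.5,215)),(t,[-.075,-.098,.016],(410,240))],[.55,-.3,-.3])
```

```text
[ 0.5927 -0.0282 -0.2383] [[-1.3, 0.3], [0.3, 0.3], [-0.7, -0.1], [0.2, -0.0], [-0.3, 0.1], [-0.7, 0.1], [-0.3, -0.2]]
[ 0.5934 -0.0291 -0.2484] [[-2.3, 0.2], [0.1, -0.4], [-0.2, -0.5], [-0.4, -0.1], [-1.1, -2.4], [3.1, -0.8], [-0.7, 1.1], [-1.3, 2.2]]
[ 0.5929 -0.0286 -0.2411] [[-1.2, 0.0], [0.3, 0.3], [-0.4, -0.3], [0.4, 0.1], [-0.4, -0.0], [-1.0, 0.1], [-0.5, -0.1], [-2.0, 0.4], [0.7, -0.5], [-0.2, -0.5], [-0.1, -0.4], [-1.7, -2.0], [2.7, -0.9], [-0.8, 1.7], [-1.2, 2.2]]
lid sc
[ 0.5509 -0.3084 -0.2994] [[0.7, -0.9], [-0.0, 0.4], [-0.6, -1.2], [0.2, -0.4], [-0.5, 0.7], [0.2, 1.5]]
```

```bash
cat >> h.py <<'E'
JUG=np.array([.5628,.2916,.139]);BK=np.array([.593,-.0285,-.241]);LID=np.array([.5509,-.3084,-.2994])
SP=np.array([.08,0,.12])
def toolR(a,flip):  # tool in jug frame: x=(cos a,0,-sin a), y=+-jug y
    x=np.array([np.cos(a),0,-np.sin(a)]);y=np.array([0,1.,0])*(1 if flip==0 else -1)
    return Rn.from_matrix(np.column_stack([x,y,np.cross(x,y)]))
def tool_from_jug(pj,Rj,a,flip,g):
    Rt=Rj*toolR(a,flip)
    p=pj+Rj.apply(g)-Rt.apply([.054,0,0])
    return p,Rt.as_quat()
def pour_pose(S,phi,th):
    Rj=Rn.from_euler('z',phi)*Rn.from_euler('y',th)
    return S-Rj.apply(SP),Rj
E
python3 - <<'E'
from h import *
m=np.array([BK[0],BK[1],.1])
import time
t0=time.time()
for a in np.radians([20,35,50,65]):
  for fl in (0,1):
    g=np.array([-.097,0,.088])
    p,q=tool_from_jug(np.array([JUG[0],JUG[1],0]),Rn.from_euler('z',JUG[2]),a,fl,g)
    st=arm.ik(p,q)
    row=[]
    for phi in np.radians([-120,-105,-90,-75,-60,-45,-30,-15,0,15]):
        u=np.array([np.cos(phi),np.sin(phi),0])
        ok=0
        for th in np.radians([0,40,80,100,110]):
            S=m-u*.02+[0,0,.04]
            pj,Rj=pour_pose(S,phi,th)
            p,q=tool_from_jug(pj,Rj,a,fl,g)
            if arm.ik(p,q) is not None: ok+=1
        row.append(ok)
    print(round(np.degrees(a)),fl,st is not None,row)
print(time.time()-t0,arm.read_time())
E
```

```text
20 0 False [4, 5, 5, 5, 5, 5, 4, 3, 2, 3]
20 1 False [4, 5, 5, 5, 5, 5, 4, 2, 2, 3]
35 0 False [5, 5, 5, 5, 5, 4, 3, 2, 2, 2]
35 1 False [5, 5, 5, 5, 5, 4, 3, 2, 2, 2]
50 0 True [5, 5, 5, 5, 5, 4, 2, 2, 2, 2]
50 1 True [5, 5, 5, 5, 5, 4, 2, 2, 2, 2]
65 0 True [5, 5, 5, 5, 5, 3, 2, 1, 1, 1]
65 1 True [5, 5, 5, 5, 5, 3, 2, 1, 1, 1]
15.449300765991211 0.25
```

Run:
```python
from h import *
m=np.array([BK[0],BK[1],.1])
pos0=np.array([JUG[0],JUG[1],0]);R0=Rn.from_euler('z',JUG[2])
f=lambda q:None if q is None else np.round(q,2)
for a in np.radians([42,50]):
  for fl in (0,1):
    g=np.array([-.097,0,.088]);print(round(np.degrees(a)),fl)
    for b in (.1,0):
      p,q=tool_from_jug(pos0,R0,a,fl,g);p=p-Rn.from_quat(q).apply([b,0,0]);print(p.round(3),f(arm.ik(p,q)))
    p,q=tool_from_jug(pos0+[0,0,.17],R0,a,fl,g);print('lift',f(arm.ik(p,q)))
    for phi in np.radians([-95,-75]):
        u=np.array([np.cos(phi),np.sin(phi),0])
        for back,z,th in ((.12,.06,0),(.02,.04,0),(.02,.04,40),(.02,.04,80),(.02,.04,100),(.02,.04,115)):
            pj,Rj=pour_pose(m-u*back+[0,0,z],phi,np.radians(th))
            p,q=tool_from_jug(pj,Rj,a,fl,g);print(back,th,p.round(2),f(arm.ik(p,q)))
```

```text
42 0
[0.353 0.262 0.191] None
[0.427 0.273 0.124] None
lift [-0.04  0.55 -1.15  2.29  1.77  1.08 -0.67]
0.12 0 [0.62 0.31 0.16] [-0.64  1.07 -0.08  1.06  0.63  1.67 -0.95]
0.02 0 [0.61 0.21 0.14] [-0.61  1.    0.08  1.33  0.58  1.42 -0.91]
0.02 40 [0.61 0.15 0.28] [ 0.01  0.68 -0.61  1.48  0.52  1.21 -0.81]
0.02 80 [0.6  0.02 0.35] [ 0.53  0.59 -0.67  1.56 -0.24  1.04 -0.01]
0.02 100 [ 0.59 -0.05  0.35] [ 0.81  0.73 -0.83  1.55 -0.44  1.12  0.24]
0.02 115 [ 0.59 -0.1   0.34] [ 0.96  0.9  -0.94  1.53 -0.51  1.2   0.35]
0.12 0 [0.51 0.3  0.16] [-0.61  0.9  -0.37  1.59  0.9   1.47 -1.15]
0.02 0 [0.53 0.2  0.14] [-0.77  0.86  0.14  1.74  0.76  1.08 -0.95]
0.02 40 [0.55 0.15 0.28] [ 0.13  0.63 -0.82  1.69  0.64  1.14 -0.65]
0.02 80 [0.58 0.02 0.35] [ 0.54  0.64 -0.74  1.48 -0.14  1.24  0.2 ]
0.02 100 [ 0.6  -0.05  0.35] [ 0.76  0.88 -0.96  1.34 -0.2   1.42  0.25]
0.02 115 [ 0.61 -0.1   0.34] [ 0.77  0.98 -0.84  1.23 -0.41  1.6   0.39]
42 1
[0.353 0.262 0.191] None
[0.427 0.273 0.124] None
lift [-0.97  0.33  0.18  2.32  1.98  0.47  2.16]
0.12 0 [0.62 0.31 0.16] [-0.38  1.18 -0.77  1.05  1.
[... 2053 characters left out ...]
2 40 [0.61 0.15 0.28] [ 0.31  0.85 -1.15  1.51  0.79  1.31  2.12]
0.02 80 [0.6  0.02 0.35] [ 0.03  0.55  0.24  1.6  -0.86  1.29 -2.61]
0.02 100 [ 0.59 -0.05  0.35] [ 0.16  0.68  0.38  1.59 -1.12  1.64 -2.32]
0.02 115 [ 0.59 -0.11  0.33] [ 0.37  0.79  0.23  1.56 -1.18  1.79 -2.24]
0.12 0 [0.51 0.29 0.17] [-0.22  1.12 -1.15  1.61  1.23  1.86  1.76]
0.02 0 [0.53 0.2  0.15] [-0.04  1.12 -1.15  1.74  1.31  1.8   1.8 ]
0.02 40 [0.55 0.14 0.28] [-0.92  0.75  1.13  1.72 -0.74  1.16 -2.45]
0.02 80 [0.58 0.02 0.35] [ 0.05  0.6   0.2   1.49 -0.71  1.49 -2.42]
0.02 100 [ 0.6  -0.05  0.35] [ 0.15  0.78  0.36  1.36 -0.96  1.88 -2.24]
0.02 115 [ 0.61 -0.1   0.33] [ 0.59  0.93 -0.36  1.24 -0.77  1.8  -2.49]
```

```bash
cat >> h.py <<'E'
A=np.radians(55);FL=0;G=np.array([-.097,0,.086])
E
python3 - <<'E'
from h import *
pos0=np.array([JUG[0],JUG[1],0]);R0=Rn.from_euler('z',JUG[2])
for dz in (.14,.05,0):
    p,q=tool_from_jug(pos0+[0,0,dz],R0,A,FL,G);print(dz,p.round(3),np.round(arm.ik(p,q),2))
p,q=tool_from_jug(pos0+[0,0,.14],R0,A,FL,G)
arm.movep([.3,.0,.42],q) if arm.ik([.3,.0,.42],q) is not None else None
arm.movep(p,q)
print(arm.read_time(),arm.read_tool_pos())
w=snapshot("wrist");np.save("w1.npy",w);cv2.imwrite("pics/w1.png",cv2.resize(w,None,fx=1.5,fy=1.5))
s=snapshot("scene");cv2.imwrite("pics/s1.png",cv2.resize(s,None,fx=1.5,fy=1.5))
E
```

```text
0.14 [0.436 0.274 0.27 ] [-0.19  0.45 -0.77  2.19  1.49  0.68 -0.39]
0.05 [0.436 0.274 0.18 ] [-0.04  0.83 -1.15  2.27  1.79  1.13 -0.65]
0 [0.436 0.274 0.13 ] [-0.06  0.98 -1.15  2.3   1.91  1.25 -0.73]
3.9333 [0.43663265 0.27248275 0.27058717]
```

View pics/w1.png

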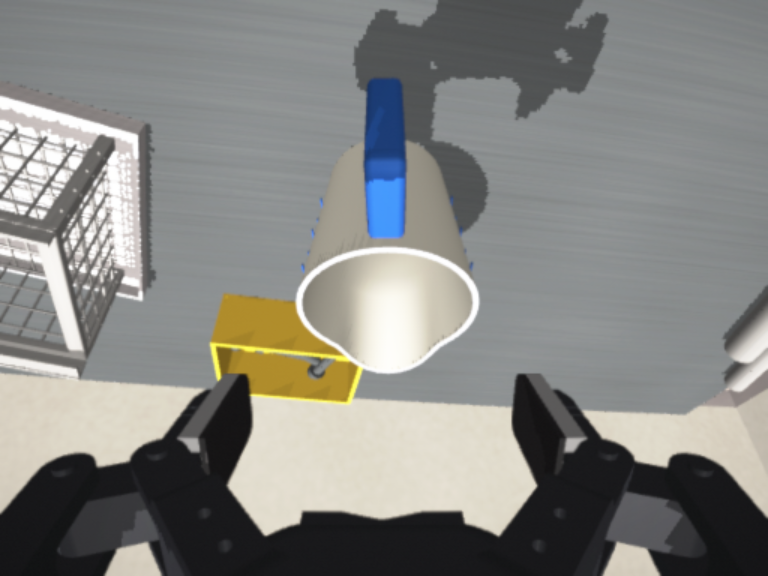

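View pics/s1.png

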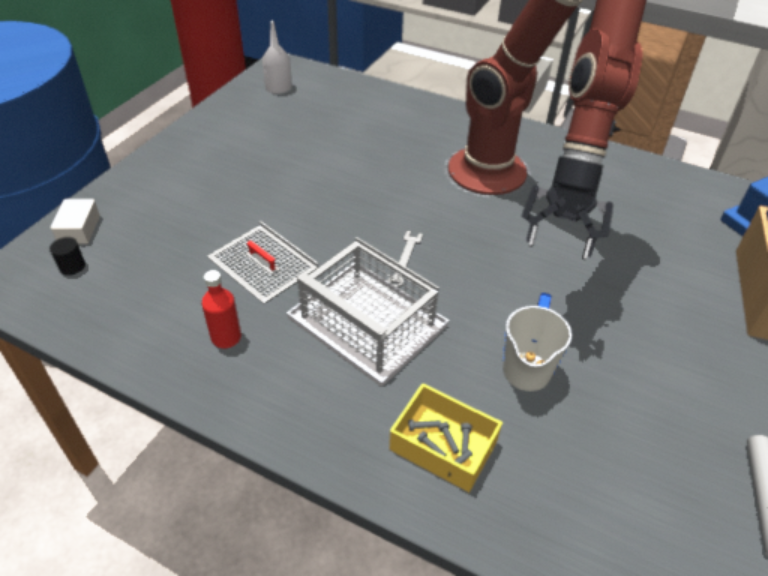

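```bash
cat >> h.py <<'E'
def wproj(P):
    """project world pts in wrist cam at present arm pose"""
    c,K,d=cam("wrist");Tt=np.eye(4);Tt[:3,:3]=Rn.from_quat(arm.read_eef_rot()).as_matrix();Tt[:3,3]=arm.read_tool_pos()
    T=np.linalg.inv(Tt@c["T_tool_cam"])
    return cv2.projectPoints(np.atleast_2d(np.array(P,float)),cv2.Rodrigues(T[:3,:3])[0],T[:3,3],K,d)[0][:,0]
def tow(p,P): return Rn.from_euler('z',p[2]).apply(np.array(P,float))+[p[0],p[1],0]
E
python3 - <<'E'
from h import *
print(wproj(tow(JUG,[[-.104,.01,.112],[-.104,-.01,.112],[-.104,0,.03],[.08,0,.12],[0,0.056,.12],[0,-.056,.12]]))*1.5)
E
```

```text
[[406.47686938 161.40377518]
 [362.36912563 161.57032665]
 [383.5682484   75.04146917]
 [384.09932674 371.35508763]
 [474.07256138 309.70287283]
 [294.42651747 310.33409695]]
```

Run:
```python
from h import *
pos0=np.array([JUG[0],JUG[1]+.001,0]);R0=Rn.from_euler('z',JUG[2]+.008)
p,q=tool_from_jug(pos0,R0,A,FL,G)
arm.line_to(p,velocity=.12,ori=q)
print(arm.read_tool_pos()-p,np.round(arm.read_joint_positions(),2))
arm.move_gripper(0.0,effort=90)
print('open',arm.read_opening(),arm.read_ft_force(),arm.read_time())
p2=p+[0,0,.05];arm.line_to(p2,velocity=.1)
print(arm.read_tool_pos()-p2,arm.read_opening(),arm.read_ft_force(),np.round(arm.read_joint_positions(),2))
w=snapshot("wrist");cv2.imwrite("pics/w2.png",cv2.resize(w,None,fx=1.2,fy=1.2))
s=snapshot("scene");crop(s,270,120,420,270,4,"s2")
```

```text
Traceback (most recent call last):
station.MotionError: the arm cannot follow that straight line within its joint ranges
```

Run:
```python
from h import *
pos0=np.array([JUG[0],JUG[1]+.001,0]);R0=Rn.from_euler('z',JUG[2]+.008)
print(np.round(arm.read_joint_positions(),2))
for dz in (.1,.06,.03,.0):
    p,q=tool_from_jug(pos0+[0,0,dz],R0,A,FL,G)
    try: arm.line_to(p,velocity=.12,ori=q);k='line'
    except arm.MotionError: arm.movep(p,q);k='movep'
    print(k,dz,arm.read_tool_pos()-p,np.round(arm.read_joint_positions(),2),arm.read_time())
print(arm.read_ft_force())
s=snapshot("scene");crop(s,270,120,420,270,4,"s2")
w=snapshot("wrist");cv2.imwrite("pics/w2.png",cv2.resize(w,None,fx=1.2,fy=1.2))
```

```text
[-1.29  0.44  0.76  2.22 -0.    0.05  1.04]
movep 0.1 [ 5.36363948e-05 -5.26140919e-04 -6.59966508e-05] [-0.21  0.53 -0.77  2.24  1.66  0.72 -0.57] 5.5083
line 0.06 [-0.00020324  0.00031405 -0.0001217 ] [-0.24  0.63 -0.76  2.27  1.81  0.78 -0.72] 5.9917
line 0.03 [9.83910831e-05 2.57963295e-04 5.25462456e-04] [-0.25  0.7  -0.75  2.29  1.91  0.84 -0.82] 6.3917
line 0.0 [0.00011531 0.00023533 0.00056448] [-0.26  0.78 -0.75  2.31  2.    0.9  -0.9 ] 6.7917
[-0.02318806  0.11429992 -0.2464365 ]
```

View pics/s2.png

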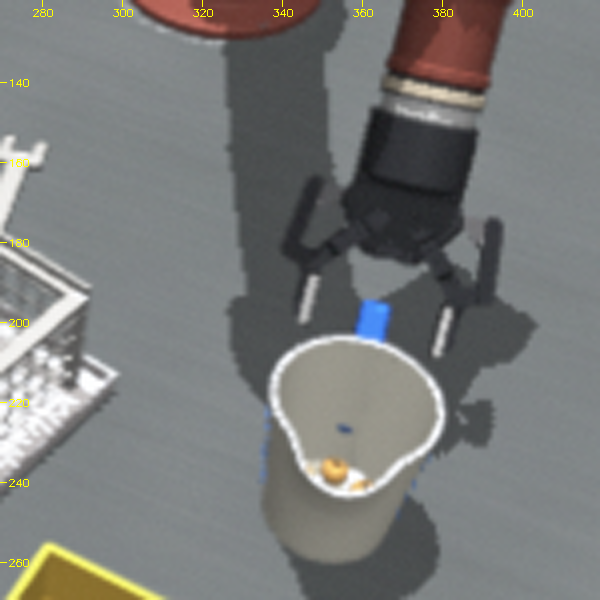

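View pics/w2.png

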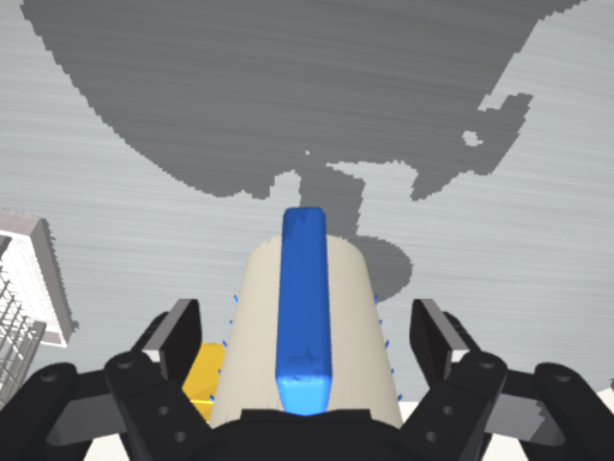

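Fingers straddle the blue handle symmetrically (handle at col ~305 between the pads at 195 and 420). Grip and lift.

Run:
```python
from h import *
arm.move_gripper(0.0,effort=90)
print('open',arm.read_opening(),arm.read_ft_force(),arm.read_time())
p=arm.read_tool_pos()
for dz in(.04,.08):
    arm.line_to(p+[0,0,dz],velocity=.1)
    print(arm.read_opening(),arm.read_ft_force(),np.round(arm.read_joint_positions(),2))
s=snapshot("scene");crop(s,270,120,420,270,4,"s3")
print(arm.read_time())
m=np.array([BK[0],BK[1],.1])
for phi in np.radians([-90,-97,-104]):
  u=np.array([np.cos(phi),np.sin(phi),0])
  for back,z,th in ((.14,.1,0),(.1,.1,25),(.045,.07,50),(.045,.04,75),(.045,.04,100),(.045,.04,115)):
    pj,Rj=pour_pose(m-u*back+[0,0,z],phi,np.radians(th))
    p,q=tool_from_jug(pj,Rj,A,FL,G);r=arm.ik(p,q);print(round(np.degrees(phi)),th,pj.round(3),p.round(2),None if r is None else np.round(r,2))
```

```text
open 0.2239551614820782 [-1.69377088 -0.35509659  2.5607976 ] 7.5083
0.2127731151371417 [-0.38072521 -0.26787934 -3.01493274] [-0.24  0.68 -0.75  2.29  1.88  0.82 -0.79]
0.2198104234793077 [-0.05305647 -0.37127975 -3.88005849] [-0.23  0.58 -0.76  2.26  1.74  0.75 -0.65]
8.6583
-90 0 [0.593 0.192 0.08 ] [0.59 0.32 0.21] [-0.52  0.92 -0.35  1.22  0.69  1.56 -1.  ]
-90 25 [0.593 0.195 0.125] [0.59 0.26 0.3 ] [-0.23  0.69 -0.49  1.39  0.46  1.28 -0.81]
-90 50 [0.593 0.16  0.154] [0.59 0.14 0.34] [ 0.27  0.61 -0.76  1.53  0.18  1.05 -0.45]
-90 75 [0.593 0.153 0.186] [0.59 0.06 0.34] [ 0.75  0.85 -1.26  1.58  0.15  1.   -0.33]
-90 100 [0.593 0.121 0.24 ] [ 0.59 -0.03  0.34] [ 0.94  1.02 -1.26  1.54 -0.21  1.08  0.06]
-90 115 [0.593 0.091 0.263] [ 0.59 -0.08  0.32] [ 1.    1.15 -1.21  1.5  -0.4   1.18  0.25]
-97 0 [0.62 0.19 0.08] [0.64 0.32 0.21] [-0.51  0.99 -0.3   1.04  0.63  1.65 -0.98]
-97 25 [0.62  0.193 0.125] [0.63 0.25 0.3 ] [-0.24  0.74 -0.45  1.27  0.44  1.34 -0.86]
-97 50 [0.616 0.158 0.154] [0.61 0.14 0.34] [ 0.25  0.62 -0.73  1.49  0.19  1.04 -0.56]
-97 75 [0.615 0.152 0.186] [0.6  0.06 0.34] [ 0.76  0.85 -1.27  1.6   0.19  0.92 -0.45]
-97 100 [0.611 0.12  0.24 ] [ 0.59 -0.03  0.34] [ 0.99  1.03 -1.32  1.62 -0.18  0.92 -0.02]
-97 115 [0.608 0.091 0.263] [ 0.59 -0.08  0.32] [ 0.99  1.01 -1.    1.61 -0.66  1.13  0.47]
-104 0 [0.646 0.185 0.08 ] [0.68 0.31 0.21] [-0.5   1.08 -0.25  0.83  0.58  1.76 -0.96]
-104 25 [0.647 0.188 0.125] [0.66 0.25 0.3 ] [-0.24  0.79 -0.42  1.15  0.42  1.4  -0.91]
-104 50 [0.639 0.154 0.154] [0.63 0.14 0.34] [ 0.23  0.64 -0.7   1.45  0.2   1.03 -0.67]
-104 75 [0.637 0.148 0.186] [0.61 0.06 0.34] [ 0.77  0.84 -1.28  1.62  0.25  0.84 -0.59]
-104 100 [0.629 0.116 0.24 ] [ 0.59 -0.03  0.34] [ 0.98  0.9  -1.15  1.69 -0.45  0.83  0.17]
-104 115 [0.622 0.088 0.263] [ 0.58 -0.08  0.32] [ 1.08  1.05 -1.15  1.7  -0.62  0.92  0.41]
```

View pics/s3.png

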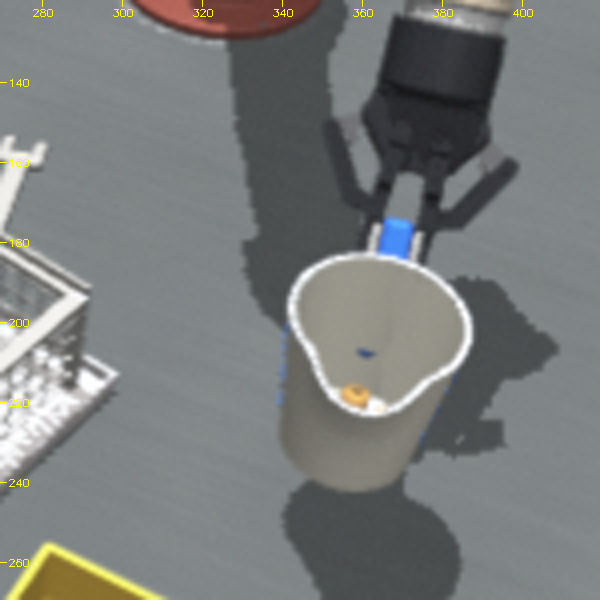

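Run:
```python
from h import *
m=np.array([BK[0],BK[1],.1]);phi=np.radians(-90);u=np.array([np.cos(phi),np.sin(phi),0])
def go(pj,Rj):
    p,q=tool_from_jug(pj,Rj,A,FL,G)
    try: arm.line_to(p,velocity=.15,ori=q);k='line'
    except arm.MotionError: arm.movep(p,q);k='movep'
    print(k,arm.read_time(),arm.read_opening().round(3),np.round(arm.read_joint_positions(),2),(arm.read_tool_pos()-p).round(4))
for yaw,xy in ((-25,(.57,.27)),(-58,(.585,.235)),(-90,(.593,.192))):
    go(np.array([*xy,.08]),Rn.from_euler('z',np.radians(yaw)))
s=snapshot("scene");crop(s,200,100,400,270,4,"s4")
```

```text
Traceback (most recent call last):
AttributeError: 'float' object has no attribute 'round'
```

```bash
cat >> h.py <<'E'
def go(pj,Rj,v=.15):
    p,q=tool_from_jug(pj,Rj,A,FL,G)
    try: arm.line_to(p,velocity=v,ori=q);k='line'
    except arm.MotionError: arm.movep(p,q);k='movep'
    print(k,round(arm.read_time(),2),round(float(arm.read_opening()),3),np.round(arm.read_joint_positions(),2),(arm.read_tool_pos()-p).round(4))
E
python3 - <<'E'
from h import *
print(np.round(arm.read_joint_positions(),2))
for yaw,xy in ((-58,(.585,.235)),(-90,(.593,.192))):
    go(np.array([*xy,.08]),Rn.from_euler('z',np.radians(yaw)))
s=snapshot("scene");crop(s,200,100,400,270,4,"s4")
E
```

```text
[-0.45  0.68 -0.68  1.97  1.29  1.08 -0.81]
line 10.12 0.223 [-0.5   0.81 -0.58  1.59  0.99  1.36 -0.92] [-0.0008 -0.0008 -0.0003]
line 10.82 0.22 [-0.46  0.94 -0.48  1.22  0.76  1.6  -1.05] [-0.0015  0.0006 -0.0001]
```

View pics/s4.png

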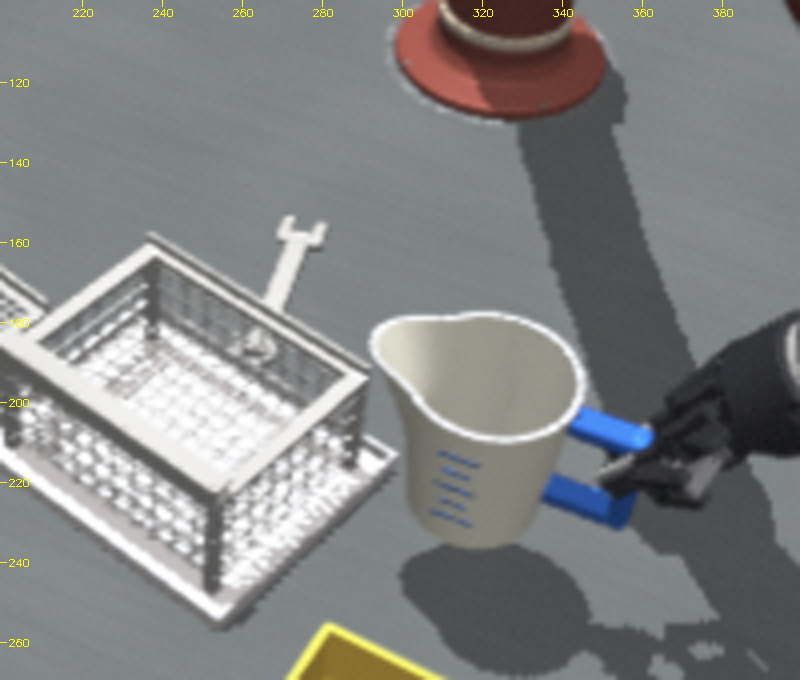

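Run:
```python
from h import *
m=np.array([BK[0],BK[1],.1]);phi=np.radians(-90);u=np.array([np.cos(phi),np.sin(phi),0])
arm.pause(.12)
for back,z,th in ((.12,.1,15),(.085,.09,32),(.045,.07,50),(.045,.055,62)):
    go(*pour_pose(m-u*back+[0,0,z],phi,np.radians(th)),v=.2)
s=snapshot("scene");crop(s,180,60,380,260,3,"s5")
```

```text
line 11.45 0.222 [-0.3   0.8  -0.59  1.32  0.66  1.44 -0.98] [-0.0004 -0.0006  0.0003]
line 11.98 0.219 [-0.02  0.69 -0.73  1.44  0.51  1.24 -0.83] [-0.0011  0.0003 -0.0022]
line 12.58 0.219 [ 0.34  0.66 -0.92  1.53  0.31  1.08 -0.56] [-0.0009  0.0011 -0.0015]
line 12.94 0.223 [ 0.54  0.71 -1.04  1.56  0.18  1.02 -0.41] [ 0.     -0.0007 -0.0019]
```

View pics/s5.png

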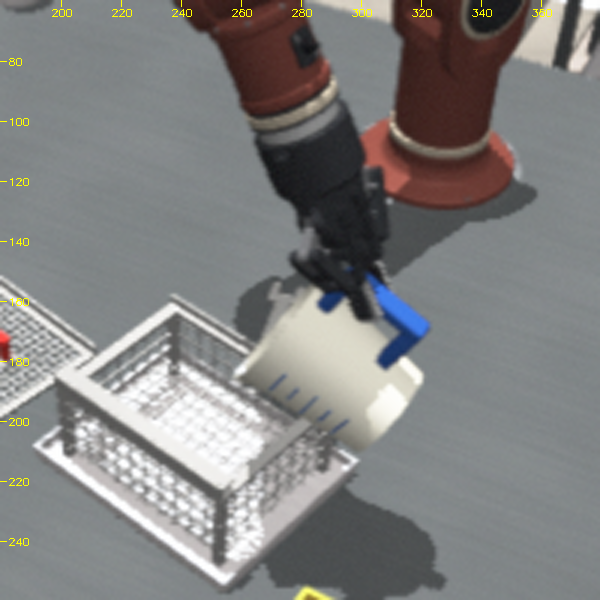

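Run:
```python
from h import *
m=np.array([BK[0],BK[1],.1]);phi=np.radians(-90);u=np.array([np.cos(phi),np.sin(phi),0])
for back,z,th in ((.045,.042,74),(.045,.04,82),(.045,.04,88),(.045,.04,95),(.045,.04,102),(.045,.04,108)):
    go(*pour_pose(m-u*back+[0,0,z],phi,np.radians(th)),v=.09); 
arm.pause(.5)
s=snapshot("scene");crop(s,180,60,380,260,3,"s6")
t=snapshot("top");crop(t,180,100,345,250,4.8,"t6")
```

```text
line 13.6 0.224 [ 0.71  0.8  -1.17  1.58  0.07  0.99 -0.27] [-0.0006  0.0021  0.0006]
line 14.07 0.219 [ 0.81  0.88 -1.24  1.57  0.01  1.   -0.19] [-0.0002  0.0009  0.0003]
line 14.46 0.224 [ 0.87  0.93 -1.27  1.56 -0.04  1.02 -0.12] [-0.0001  0.0005  0.0001]
line 14.89 0.221 [ 0.92  1.   -1.29  1.55 -0.11  1.05 -0.04] [-0.0002  0.001   0.0007]
line 15.32 0.219 [ 0.96  1.07 -1.3   1.54 -0.18  1.08  0.04] [-0.0001  0.0008  0.0009]
line 15.72 0.222 [ 0.99  1.13 -1.31  1.52 -0.24  1.11  0.1 ] [-0.      0.0004  0.0003]
```

View pics/s6.png

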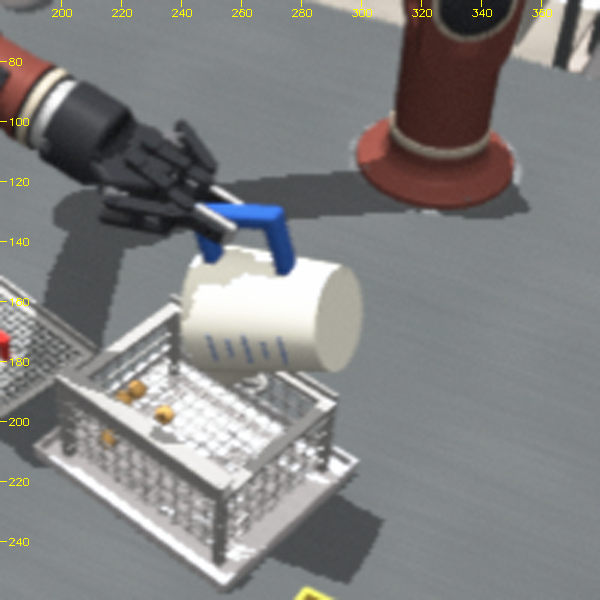

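View pics/t6.png

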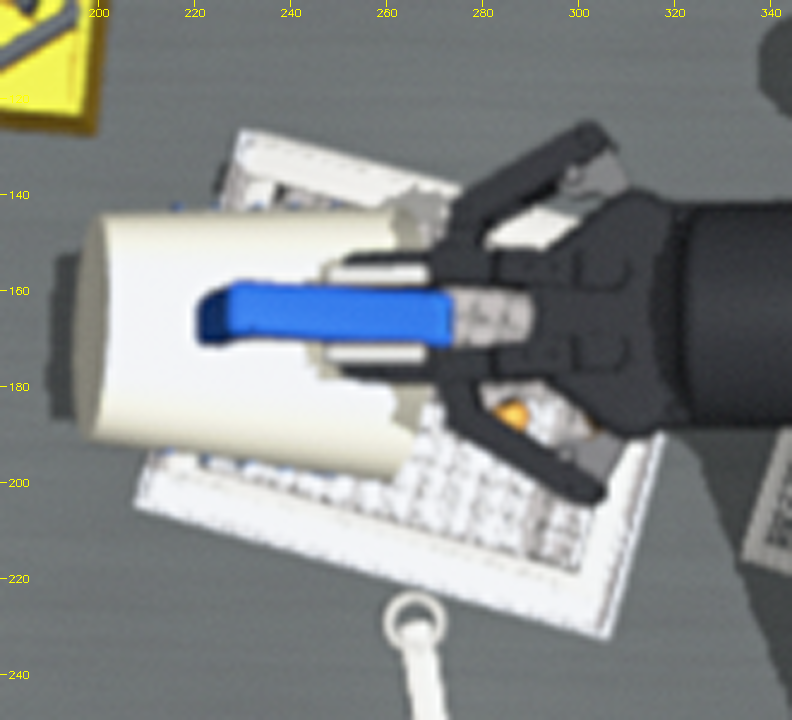

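Run:
```python
from h import *
m=np.array([BK[0],BK[1],.1]);phi=np.radians(-90);u=np.array([np.cos(phi),np.sin(phi),0])
for back,z,th in ((.045,.045,114),(.045,.045,106)):
    go(*pour_pose(m-u*back+[0,0,z],phi,np.radians(th)),v=.12); 
arm.pause(.3)
for back,z,th in ((.045,.045,88),(.05,.05,68),(.05,.07,50),(.085,.09,32),(.12,.1,15),(.14,.1,0)):
    go(*pour_pose(m-u*back+[0,0,z],phi,np.radians(th)),v=.2)
s=snapshot("scene");crop(s,180,100,380,260,4,"s7")
t=snapshot("top");crop(t,90,100,345,250,3,"t7");np.save("t7.npy",t)
```

```text
line 16.63 0.215 [ 1.02  1.19 -1.31  1.5  -0.29  1.15  0.15] [ 0.0003 -0.0011 -0.0014]
line 17.02 0.222 [ 0.98  1.08 -1.28  1.53 -0.25  1.11  0.1 ] [-0.0005  0.0017  0.0014]
line 17.8 0.219 [ 0.84  0.88 -1.18  1.56 -0.15  1.03 -0.03] [-0.0005  0.0017  0.001 ]
line 18.33 0.218 [ 0.58  0.7  -0.99  1.57  0.01  0.99 -0.25] [ 0.0001 -0.0004 -0.001 ]
line 18.8 0.221 [ 0.28  0.62 -0.79  1.53  0.21  1.05 -0.49] [ 0.0004 -0.0006 -0.0013]
line 19.38 0.217 [-0.08  0.66 -0.61  1.44  0.44  1.21 -0.76] [ 0.0012 -0.0023 -0.0018]
line 19.91 0.221 [-0.34  0.78 -0.48  1.32  0.6   1.4  -0.93] [ 0.0013 -0.0022 -0.001 ]
line 20.37 0.22 [-0.5   0.92 -0.38  1.22  0.7   1.56 -1.01] [ 0.0014 -0.0021  0.0006]
```

View pics/s7.png

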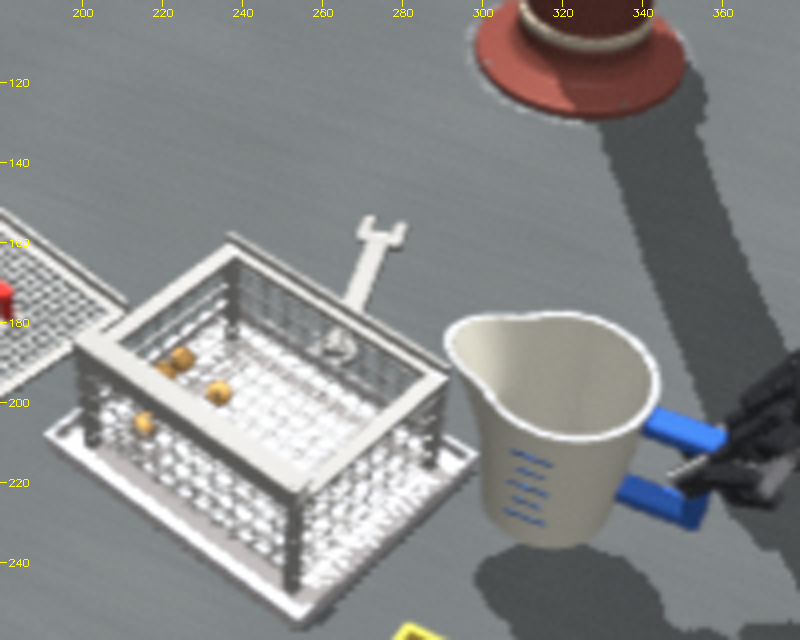

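View pics/t7.png

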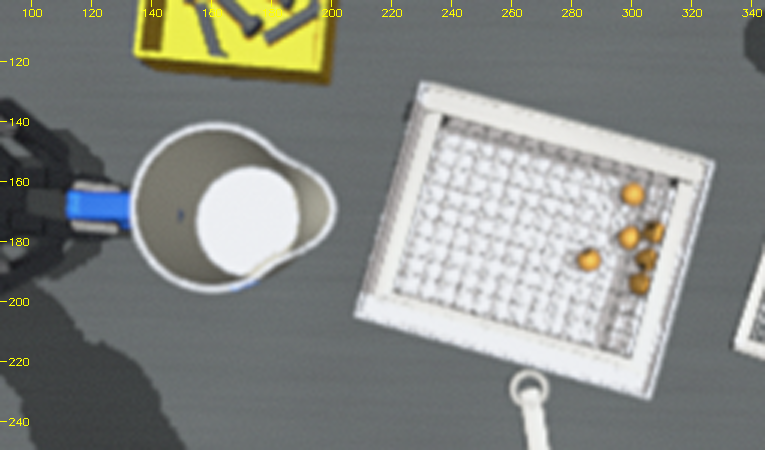

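Run:
```python
from h import *
R=Rn.from_euler('z',np.radians(-90))
go(np.array([.585,.235,.05]),R,v=.2)
go(np.array([.585,.235,.006]),R,v=.12)
z=.006
while z>-.004:
    z-=.0015
    go(np.array([.585,.235,z]),R,v=.03); f=arm.read_ft_force();print(z,f)
    if f[2]>-2.5+2.0+0: break
s=snapshot("scene");crop(s,250,100,450,260,4,"s8")
```

```text
line 20.88 0.22 [-0.57  0.99 -0.38  1.16  0.69  1.58 -1.05] [ 0.0001 -0.      0.0006]
line 21.4 0.221 [-0.57  1.04 -0.37  1.18  0.71  1.52 -1.09] [ 0.     -0.0005 -0.0006]
line 21.65 0.221 [-0.57  1.04 -0.37  1.18  0.71  1.52 -1.09] [0.0002 0.0002 0.0007]
0.0045000000000000005 [-0.81761138 -0.40821626 -1.94286068]
line 21.9 0.22 [-0.57  1.04 -0.37  1.18  0.71  1.51 -1.09] [-0.      0.      0.0001]
0.0030000000000000005 [-0.88456756  0.61323092 -1.65363358]
line 22.15 0.224 [-0.57  1.04 -0.37  1.18  0.71  1.51 -1.09] [-0.0001 -0.     -0.0002]
0.0015000000000000005 [ 0.09115283 -0.33056724 -1.45057398]
line 22.4 0.221 [-0.57  1.04 -0.37  1.18  0.71  1.51 -1.09] [0.0001 0.0001 0.0004]
4.336808689942018e-19 [0.72199762 0.55093538 0.77941556]
```

View pics/s8.png

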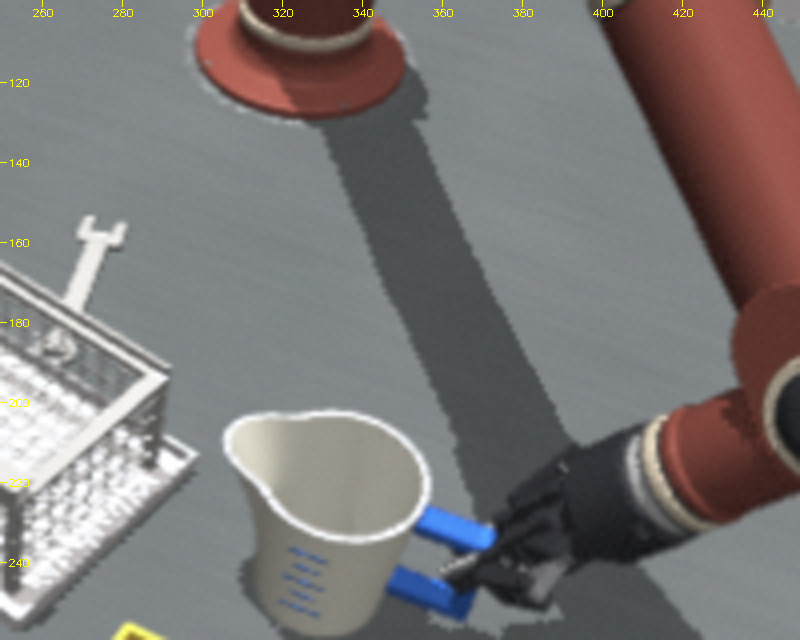

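```bash
cat >> h.py <<'E'
def lidtool(pl,yaw,th,flip=0):
    """pl: lid origin world; th front-raise tilt; returns TCP pose; tool x=-lid z, y=+-lid x"""
    Rl=Rn.from_euler('z',yaw)*Rn.from_euler('y',th)
    x=np.array([0,0,-1.]);y=np.array([1.,0,0])*(1 if flip==0 else -1)
    Rt=Rl*Rn.from_matrix(np.column_stack([x,y,np.cross(x,y)]))
    return pl+Rl.apply([0,0,.030])-Rt.apply([.054,0,0]),Rt.as_quat()
E
python3 - <<'E'
from h import *
arm.move_gripper(0.75)
arm.pause(.05)
R=Rn.from_euler('z',np.radians(-90))
p=arm.read_tool_pos();q=arm.read_eef_rot()
d=Rn.from_quat(q).apply([1,0,0])
arm.line_to(p-d*.09,velocity=.15);
print(arm.read_time(),arm.read_ft_force())
s=snapshot("scene");crop(s,250,100,450,260,4,"s9")
for fl in (0,1):
    for nm,P in (('lid',(LID,0)),('lidup',(LID,.12)),('bkhi',(BK,.25)),('bk',(BK,.1)),('bk10',(BK,.12))):
        pp,qq=lidtool(np.array([P[0][0],P[0][1],P[1]]),P[0][2],np.radians(11) if nm=='bk10' else 0,fl)
        r=arm.ik(pp,qq);print(fl,nm,None if r is None else np.round(r,2))
E
```

```text
23.75 [ 0.07500053 -0.51208048 -0.36588241]
0 lid [ 0.81  0.92 -0.59  1.66  0.68  0.78 -0.4 ]
0 lidup [ 0.77  0.74 -0.51  1.59  0.42  0.93 -0.18]
0 bkhi [ 0.37  0.56 -0.59  1.54  0.33  1.15 -0.53]
0 bk [ 0.36  0.73 -0.58  1.71  0.51  0.85 -0.69]
0 bk10 [ 0.36  0.79 -0.6   1.52  0.38  1.14 -0.56]
1 lid [ 0.92  1.   -0.82  1.65  0.9   0.91  2.58]
1 lidup [ 1.    0.89 -1.    1.58  0.81  1.13  2.65]
1 bkhi [ 0.61  0.72 -1.11  1.53  0.65  1.3   2.33]
1 bk [ 0.56  0.87 -1.    1.71  0.84  1.05  2.17]
1 bk10 [ 0.58  1.   -1.15  1.51  0.78  1.37  2.24]
```

View pics/s9.png

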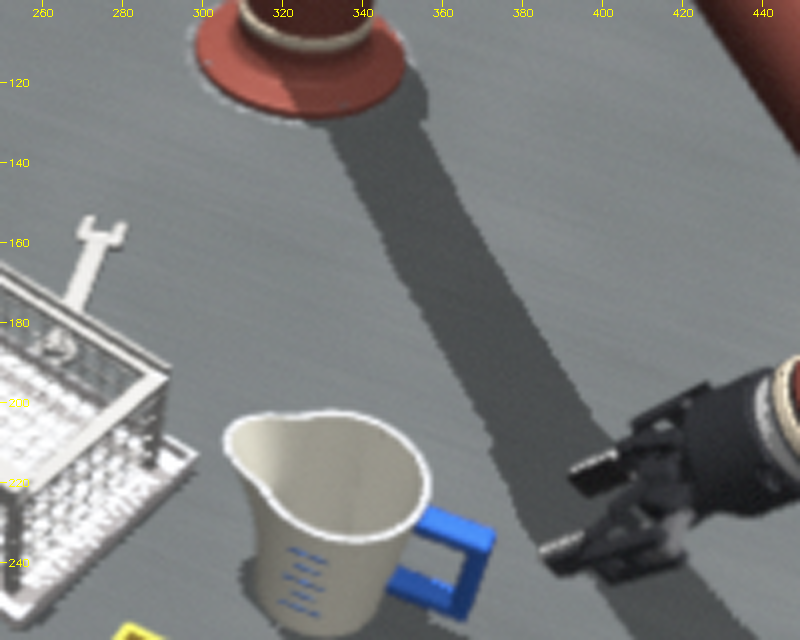

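Run:
```python
from h import *
p=arm.read_tool_pos()
try: arm.line_to([p[0],p[1],.36],velocity=.3)
except arm.MotionError as e: print(e)
arm.move_gripper(1.0)
pp,qq=lidtool(np.array([BK[0],BK[1],.27]),BK[2],0,0)
arm.movep(pp,qq);arm.pause(.1)
print(arm.read_time(),arm.read_tool_pos(),pp)
np.save("wp.npy",np.r_[arm.read_tool_pos(),arm.read_eef_rot()])
w=snapshot("wrist");np.save("w10.npy",w);cv2.imwrite("pics/w10.png",cv2.resize(w,None,fx=1.5,fy=1.5))
B=lambda x0,x1,y,z:[[x0,-y,z],[x1,-y,z],[x1,y,z],[x0,y,z],[x0,-y,z]]
b=cv2.resize(w,None,fx=1.5,fy=1.5)
for P,c in ((B(-.078,.078,.092,.1),(0,0,255)),(B(-.082,.082,.105,.1),(0,255,0)),(B(.064,.083,.105,.116),(255,0,0)),(B(-.1,.1,.125,.016),(0,200,255))):
    cv2.polylines(b,[((wproj(tow(BK,P))+.5)*1.5).astype(np.int32)],False,c,1)
cv2.imwrite("pics/w10o.png",b)
```

```text
26.4417 [ 0.59342703 -0.02635432  0.35392729] [ 0.593  -0.0285  0.354 ]
```

View pics/w10.png

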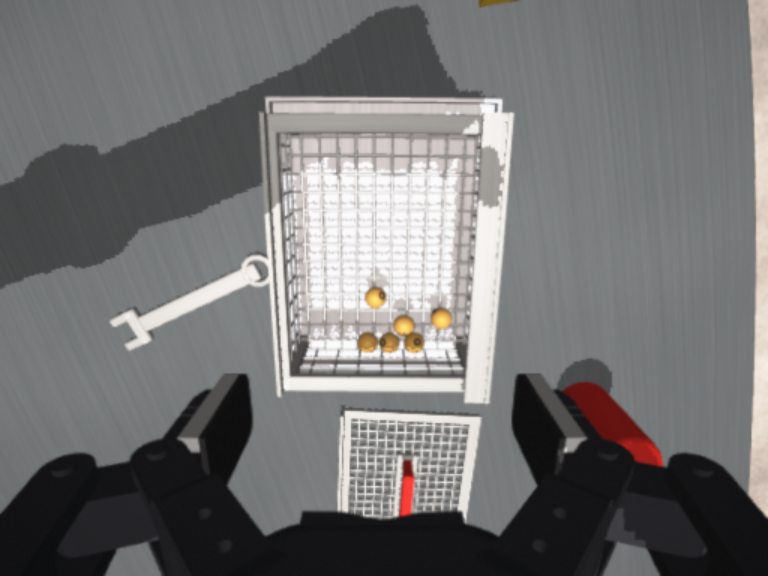

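View pics/w10o.png

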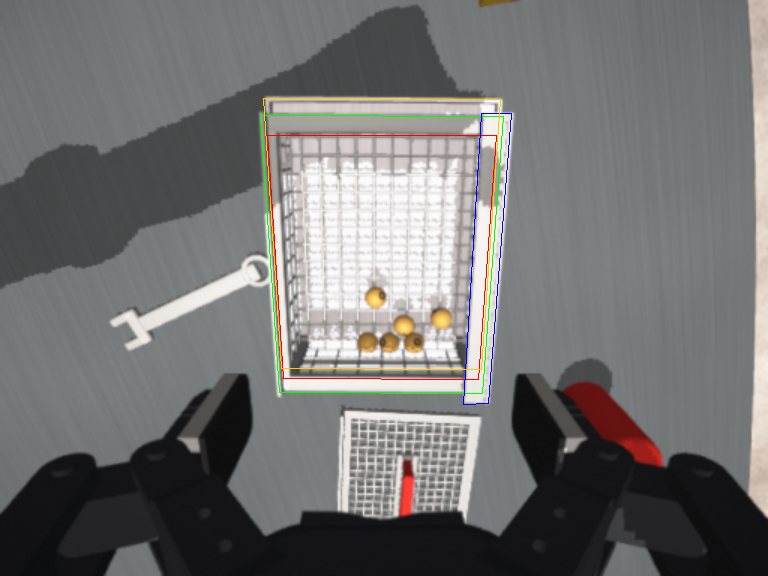

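Run:
```python
from h import *
pp,qq=lidtool(np.array([LID[0],LID[1],.17]),LID[2],0,0)
arm.movep(pp,qq);arm.pause(.1)
print(arm.read_time(),arm.read_tool_pos()-pp)
w=snapshot("wrist");np.save("w11.npy",w)
B=lambda x0,x1,y,z:[[x0,-y,z],[x1,-y,z],[x1,y,z],[x0,y,z],[x0,-y,z]]
b=cv2.resize(w,None,fx=1.5,fy=1.5)
cv2.imwrite("pics/w11.png",b)
for P,c in ((B(-.075,.075,.098,.005),(0,0,255)),(B(-.006,.006,.042,.037),(255,0,0))):
    cv2.polylines(b,[((wproj(tow(LID,P))+.5)*1.5).astype(np.int32)],False,c,1)
cv2.imwrite("pics/w11o.png",b)
```

```text
27.7417 [0.00162843 0.00277453 0.00108972]
```

View pics/w11o.png

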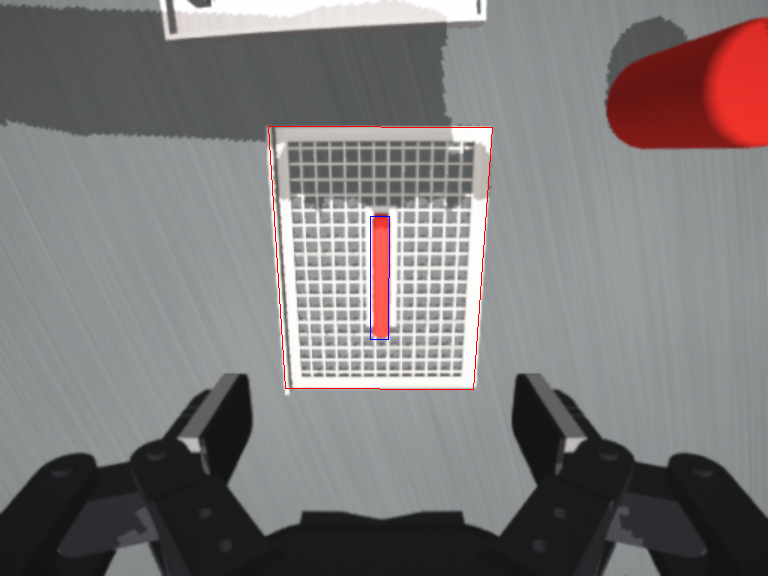

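Run:
```python
from h import *
for z,v in ((.05,.2),(.0,.08)):
    pp,qq=lidtool(np.array([LID[0],LID[1],z]),LID[2],0,0);arm.line_to(pp,velocity=v,ori=qq)
arm.pause(.1)
print(arm.read_time(),arm.read_tool_pos()-pp,arm.read_ft_force())
arm.move_gripper(0,effort=90)
print(arm.read_opening(),arm.read_ft_force(),arm.read_time())
for z in (.04,.14):
    pp,qq=lidtool(np.array([LID[0],LID[1],z]),LID[2],0,0);arm.line_to(pp,velocity=.15,ori=qq)
print(arm.read_tool_pos()-pp,arm.read_opening(),arm.read_ft_force(),arm.read_time())
s=snapshot("scene");crop(s,120,80,320,240,4,"s12")
w=snapshot("wrist");cv2.imwrite("pics/w12.png",cv2.resize(w,None,fx=1.2,fy=1.2))
```

```text
29.4167 [ 0.00044531 -0.00010456  0.00054234] [ 0.65617712  0.53566097 -0.18735656]
0.12052779631122948 [0.59883803 0.0970684  2.07681006] 30.0917
[-0.0008813   0.00017648 -0.00142883] 0.11828404758673157 [-0.40452028 -0.26462799 -3.42132199] 31.325
```

View pics/s12.png

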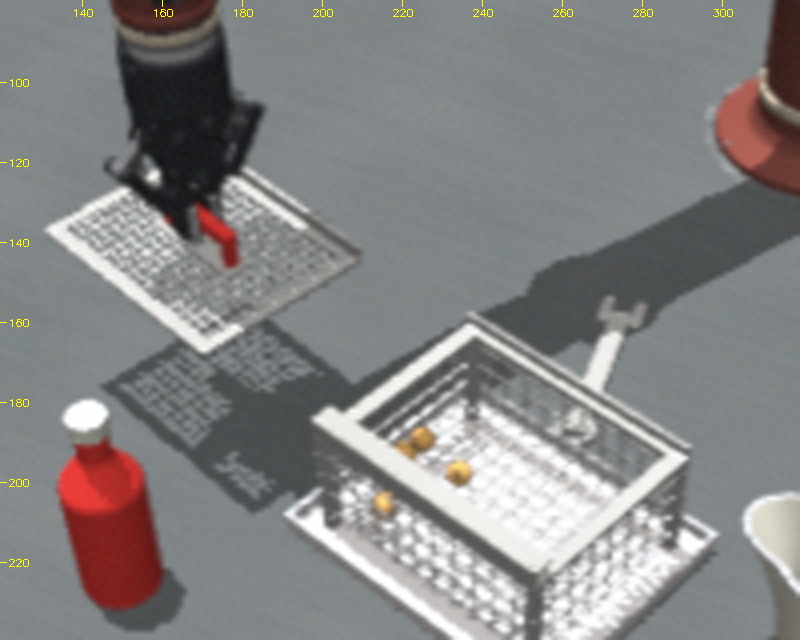

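View pics/w12.png

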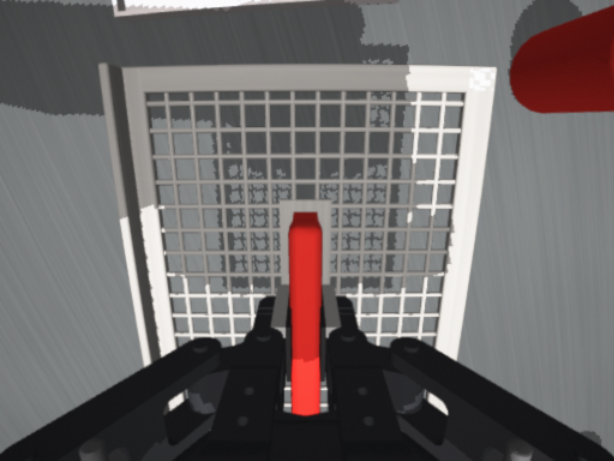

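```bash
cat >> h.py <<'E'
def lidgo(ex,ez,th,v=.1,y=0.,yaw=None,pr=True):
    """back-bottom edge at basket (ex,y,ez), tilt th rad"""
    yaw=BK[2] if yaw is None else yaw
    Rl=Rn.from_euler('z',BK[2])*Rn.from_euler('y',th)
    E=tow(BK,[ex,y,ez]);pl=E-Rl.apply([.075,0,0])
    pp,qq=lidtool(pl,yaw,th,0)
    try: arm.line_to(pp,velocity=v,ori=qq);k='line'
    except arm.MotionError: arm.movep(pp,qq);k='movep'
    if pr: print(k,round(arm.read_time(),2),'E',round(ex,4),round(ez,4),(Rn.from_euler('z',-BK[2]).apply(arm.read_tool_pos()-pp)*1000).round(1),'F',Rn.from_euler('z',-BK[2]).apply(arm.read_ft_force()).round(1),round(float(arm.read_opening()),3))
E
python3 - <<'E'
from h import *
th=np.radians(11);c,s=np.cos(th),np.sin(th)
f=lambda d,up=0:(.076-d*c,.1015+d*s+up)
lidgo(*f(.04,.07),th,v=.2)
lidgo(*f(.04),th,v=.1)
arm.pause(.15)
im=snapshot("scene");crop(im,120,80,320,240,4,"s13")
lidgo(*f(.025),th,v=.05)
print(arm.read_time())
E
```

```text
line 33.02 E 0.0367 0.1791 [ 0.3 -1.8 -0.4] F [ 0.4  0.1 -2.5] 0.119
line 33.88 E 0.0367 0.1091 [0.4 0.2 0.5] F [-0.4  0.3 -1.8] 0.122
line 34.52 E 0.0515 0.1063 [ 0.2 -0.1 -0.3] F [-0.1 -0.5 -2.3] 0.124
34.525
```

View pics/s13.png

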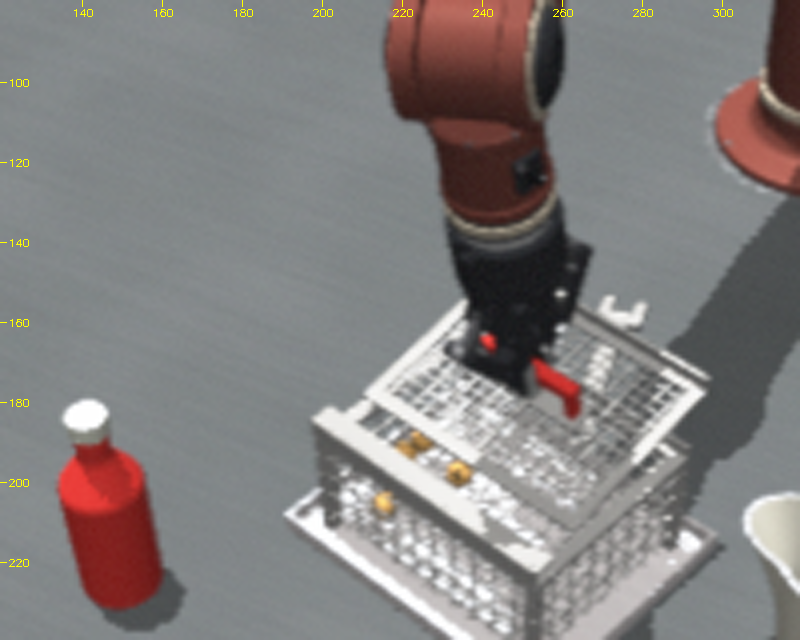

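Run:
```python
from h import *
th=np.radians(11);c,s=np.cos(th),np.sin(th)
f=lambda d,up=0:(.076-d*c,.1015+d*s+up)
for d in (.015,.008,.004,.0):
    lidgo(*f(d),th,v=.04)
    F=Rn.from_euler('z',-BK[2]).apply(arm.read_ft_force())
    if F[0]<-6 or abs(F[2]+2.5)>6: print('contact');break
arm.pause(.2)
im=snapshot("scene");crop(im,180,130,300,240,6,"s14")
t=snapshot("top");crop(t,190,110,340,250,5,"t14")
print(arm.read_time())
```

```text
line 34.92 E 0.0613 0.1044 [ 0.1 -0.1 -0.2] F [-0.3 -0.1 -1.9] 0.12
line 35.25 E 0.0681 0.103 [ 0.2 -0.1 -0.1] F [ 0.6 -0.5 -2.3] 0.122
line 35.5 E 0.0721 0.1023 [ 0.2 -0.  -0.1] F [-0.2  0.3 -2.2] 0.119
line 35.75 E 0.076 0.1015 [ 0.2 -0.  -0.1] F [-0.5  0.5 -1.1] 0.126
36.05
```

View pics/s14.png

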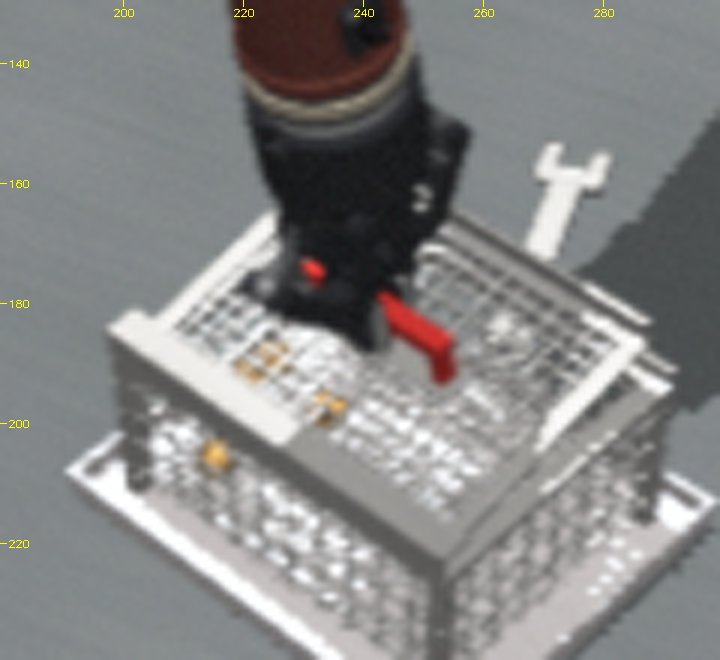

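View pics/t14.png

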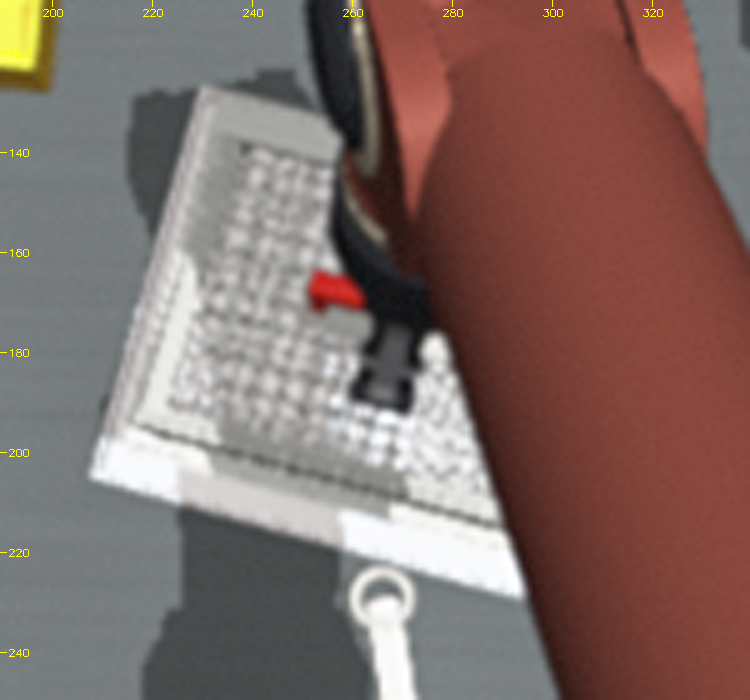

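Run:
```python
from h import *
for d,ez in ((8,.1012),(5,.1008),(3,.1006),(1.5,.1006),(.6,.1005)):
    lidgo(.0757,ez,np.radians(d),v=.05)
    F=arm.read_ft_force()
    if F[2]>8 or abs(F[0])>8: print('contact',F);break
arm.pause(.2)
im=snapshot("scene");crop(im,180,130,300,240,6,"s15")
print(arm.read_time(),arm.read_ft_force())
```

```text
line 36.33 E 0.0757 0.1012 [-0.5  0.1  0.2] F [ 0.  -0.5 -2.3] 0.123
line 36.6 E 0.0757 0.1008 [-0.   0.1  0.2] F [ 0.   0.5 -3.1] 0.118
line 36.85 E 0.0757 0.1006 [0.1 0.  0.1] F [ 0.3 -0.7 -2.1] 0.122
line 37.1 E 0.0757 0.1006 [0.1 0.  0.1] F [ 0.1 -0.  -2.4] 0.121
line 37.35 E 0.0757 0.1005 [0.1 0.  0. ] F [-0.5  0.4 -1.6] 0.124
37.6 [ 0.99467522 -0.51824106 -2.83493938]
```

View pics/s15.png

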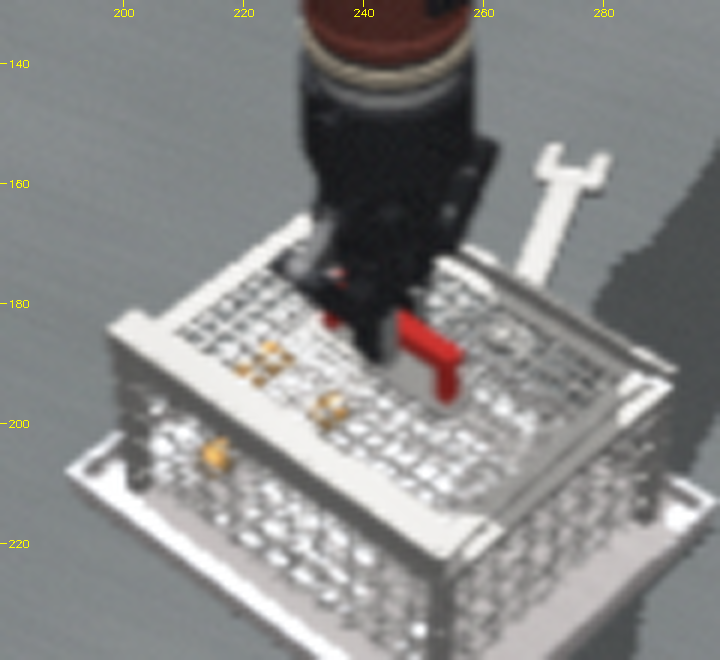

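Run:
```python
from h import *
for ez in (.1,.0994,.0988):
    lidgo(.0757,ez,0,v=.03)
    if arm.read_ft_force()[2]>1.5: print('down');break
arm.move_gripper(.5);arm.pause(.1)
p=arm.read_tool_pos();arm.line_to(p+[0,0,.10],velocity=.12)
pq=arm.read_eef_rot()
arm.line_to(p+[-.05,0,.2],velocity=.25)
print(arm.read_time(),arm.read_ft_force())
im=snapshot("scene");crop(im,160,110,360,260,4,"s16")
w=snapshot("wrist")
B=lambda x0,x1,y,z:[[x0,-y,z],[x1,-y,z],[x1,y,z],[x0,y,z],[x0,-y,z]]
b=cv2.resize(w,None,fx=1.5,fy=1.5);
cv2.imwrite("pics/w16.png",b)
for P,c in ((B(-.0743,.0757,.098,.105),(0,0,255)),(B(-.006,.006,.042,.137),(255,0,0)),(B(.064,.083,.105,.116),(255,0,0))):
    P=np.array(P); P[:,0]+=.0007 if abs(P[0,0])==.006 else 0
    cv2.polylines(b,[((wproj(tow(BK,P))+.5)*1.5).astype(np.int32)],False,c,1)
cv2.imwrite("pics/w16o.png",b)
```

```text
line 37.85 E 0.0757 0.1 [0.2 0.1 0.3] F [ 0.7  0.1 -0.8] 0.127
line 38.1 E 0.0757 0.0994 [0.2 0.1 0.9] F [-1.  -0.1  5.4] 0.119
down
40.1917 [-0.3175336  -1.06234906 -1.05549381]
```

View pics/s16.png

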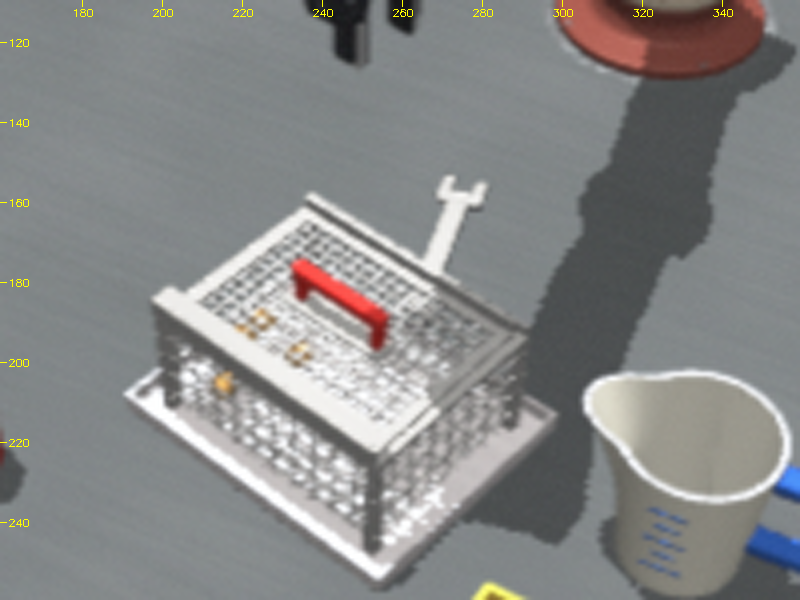

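View pics/w16o.png

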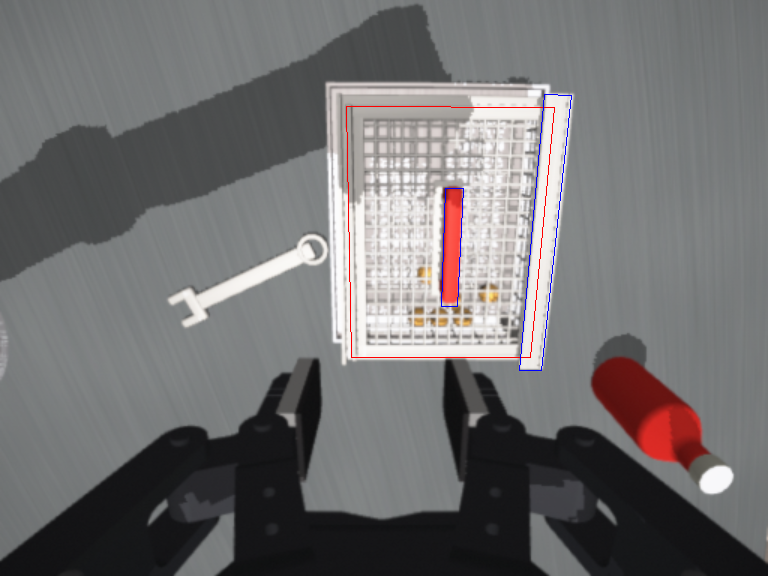

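The scene picture shows the lid flat under the lip, with its handle at about (340,305) in the crop and the jug upright at the right. In the wrist picture the predicted bar outline (443–463, 188–306) lies on the red handle, so the lid is where I meant to put it. The gripper is well clear.

Run:
```python
from h import *
arm.pause(.3);print(arm.read_time(),arm.read_ft_force(),abs(np.array(arm.read_dq())).max())
ticket.finish_job()
```

```text
40.5917 [-0.1661906  -0.28316275  0.14168886] 0.00663569759391765
the job is handed in; nothing more can be done
```

The job is done and handed in at about 40.6 s on the robot's clock, under the 72 s limit; I got no verdict back.

**Jug and knobs:** I lifted the jug by its handle, turned it about 98° so the spout faced the basket, and tipped it up to 114°. A top picture then showed the jug empty and six knobs in the basket. I set the jug down when the wrist force showed contact and let go. It stood upright in the last scene picture.

**Lid:** I slid its back edge under the lip at an 11° tilt, with no notable contact force. Then I swung the front down and lowered it until I felt about 5 N of contact, and let go. In the last pictures the lid lies flat under the lip, with its handle within about 1–2 pixels of where I aimed (back edge about 12 mm under the lip).

**Hand-in checks:** The arm was still, clear of everything, with almost no wrist force. The spanner, oil bottle and yellow bin looked unmoved, judged by eye from the pictures and not measured.

**What didn't go to plan:**
- The straight-line descent to the jug was refused once, so I did part of it as a joint move.
- One script stopped on a print error after a completed move, with no effect on the scene.
- My first basket fit was off by several pixels. A refit matched the wrist camera to about 2 pixels.
- After the lid went on, I could make out five knobs for certain through the mesh. The count of six comes from the earlier open-basket pictures.

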